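# Fetch the stain bottles out of the covered reagent carousel

### The job

Take the lid off the round port of the reagent carousel; turn the carousel by its blue knob to bring each black-capped stain bottle in it (two or three) under the port, lift it out with a gentle grip, since the glass is thin, and stand it upright in the blue staining tray. The blue-capped buffer bottles stay standing in the carousel and the sample cups on the worktop stay where they are. When all the stains are in the tray, lay the lid back flat so that it covers the port completely.

Things in the scene. Friction and masses are not known exactly. Their poses are not given: they have to be found in the camera images.
- cabinet: fixed cabinet of the reagent carousel, 350 x 350 mm, 114 mm high, clear walls, grey back wall, clear 5 mm thick roof (underside 109 mm up, so bottles leave only through the port). Origin: centre of its underside, on the carousel's turning axis; z up, -x points to the side with the port
- bins (a point): point on the turning axis at the level of the bins' floor, 22 mm above the worktop. The turntable has six open-topped square bins 60 degrees apart, their centres 105 mm from the axis, 41 mm wide inside, walls 2 mm thick and 30 mm high; the bottles stand loosely in them, so they must be lifted straight up; turns with the turntable
- port (a point): centre of the round port, 126 mm in diameter, in the cabinet's roof, at the level of the roof's top (114 mm above the worktop), 105 mm from the turning axis; axes as the cabinet's
- knob (a point): grip point on the carousel's blue bar knob, which stands above the roof on the turning axis. The bar is 36 mm long, 14 mm thick and 36 mm high (128 to 164 mm above the worktop); this point is on the axis, 150 mm up. Its x axis runs along the bar, z up; it turns with the turntable
- carousel (a joint): angle of the turntable (rad) from where it stood at the start, growing counter-clockwise seen from above; turntable, bins, bottles and knob turn as one; no end stops, light friction (about 0.05 N m), stays where it is left
- lid_knob (a point): centre of the black round knob (26 mm diameter, 28 mm high) of the loose port lid, a grey disc 150 mm in diameter and 5 mm thick, 0.1 kg; this point is 27 mm above the disc's underside; the disc lies over the port at the start with nothing locking it
- port_lid: the same loose port lid; origin at the centre of its underside, z up through the knob
- tray_in (a point): centre of the inner floor of the blue open staining tray (fixed), 240 mm long along its x axis, 100 mm wide along y, walls 4 mm thick and 28 mm high over the worktop, floor 4 mm above the worktop
- stain_1_mid (a point): black-capped amber stain bottle with a purple band, 34 mm diameter body (up to 68 mm above the foot), 85 mm tall, about 60 g, thin glass: the fingers' contact force on it must stay under 60 N (both fingers together, so under 30 N of grip); this point is on its axis, 42 mm above its foot; z up. May be absent
- stain_1: the same stain bottle 1; origin at the centre of its foot
- stain_2_mid (a point): black-capped amber stain bottle with a red band, 34 mm diameter body (up to 68 mm above the foot), 85 mm tall, about 60 g, thin glass: the fingers' contact force on it must stay under 60 N (both fingers together, so under 30 N of grip); this point is on its axis, 42 mm above its foot; z up. May be absent
- stain_2: the same stain bottle 2; origin at the centre of its foot
- stain_3_mid (a point): black-capped amber stain bottle with a purple band, 34 mm diameter body (up to 68 mm above the foot), 85 mm tall, about 60 g, thin glass: the fingers' contact force on it must stay under 60 N (both fingers together, so under 30 N of grip); this point is on its axis, 42 mm above its foot; z up. May be absent
- stain_3: the same stain bottle 3; origin at the centre of its foot
- stain_4_mid (a point): black-capped amber stain bottle with a red band, 34 mm diameter body (up to 68 mm above the foot), 85 mm tall, about 60 g, thin glass: the fingers' contact force on it must stay under 60 N (both fingers together, so under 30 N of grip); this point is on its axis, 42 mm above its foot; z up. May be absent
- stain_4: the same stain bottle 4; origin at the centre of its foot
- buffer_1_mid (a point): white buffer bottle with a blue cap and blue band, 30 mm diameter, 78 mm tall, standing in a bin; stays in the carousel; this point is on its axis 39 mm above its foot
- buffer_2_mid (a point): white buffer bottle with a blue cap and blue band, 30 mm diameter, 78 mm tall, standing in a bin; stays in the carousel; this point is on its axis 39 mm above its foot
- cup_red_mid (a point): sample cup with a red lid, 62 mm diameter, 68 mm high, loose on the worktop; to be left alone; this point is half-way up
- cup_yellow_mid (a point): sample cup with a yellow lid, 62 mm diameter, 68 mm high, loose on the worktop; to be left alone; this point is half-way up

How it is judged:
By the outcome, as a careful person would: the job done as asked, in the order asked, and still so for the second after the job is handed in, with the robot touching nothing.
Of stain_1, stain_2, stain_3, stain_4 only 2 to 3 are there at a start; the rules pass over those that are not, and their reading is None.
At some moment in a run one of port_lid may be knocked a few centimetres aside while the robot is not near it.
It also fails if it takes over 210 s, if anything falls off the work surface, if the arm or the gripper's body presses on something with over 40 N, if the wrist force passes 120 N, or if a joint passes its speed limit or range.

### The arm

A 7-joint arm with a two-finger parallel gripper is mounted at the origin on a cart in front of the work surface, level with it; the furniture and walls round the work are solid. World frame = base frame: x ahead of the robot, y to its left, z up, the work surface at z = 0. Lengths are in m, angles in rad, forces in N, time in s.
With the tool pointing down it reaches from about 0.35 to 0.9 m from the base axis. Payload 8.1 kg.
Tool frame: the origin (TCP) lies midway between the tips of the shut fingers; the grasp point (between the pads) lies 19 mm behind it (arm.hold_point_z is the distance from the TCP to the grasp point, in m); z points along the fingers, y is the direction in which the jaws open and shut (so a half turn about z gives the same grasp; the last joint's range is limited). The gripper opens to 92 mm and grips with 3 to 60 N. Pads are 19 mm wide; open, the fingers measure 130 mm over their backs; the gripper's body (75 mm by 190 mm) begins 47 mm behind the grasp point.
Start: joints at [-1.272, 0.434, 0.025, 1.573, -0.012, 1.134, -0.075], TCP at [0.244, 0.575, 0.227] pointing down, gripper open.
Joint ranges: [-2.62, 2.62], [-0.44, 2.09], [-1.27, 1.32], [0.08, 2.57], [-1.32, 4.46], [0.12, 2], [-2.74, 2.74]. Speed limits (rad/s): [2.22, 2.22, 3.01, 3.01, 3.14, 3.14, 3.14].

### API

Orientations are given as a rotation vector (axis times angle).
In Python, from cell import arm gives the robot as it stands.
- The arm moves only by the shell command python3 -m pendant 'ROWS' [FORCE]. ROWS is JSON, a list of rows, each a list of 3 entries, a list of its own where there are three numbers: the shift along the tool's x, y, z in m, then the turn, a rotation vector about the tool's x, y, z in degrees, then the finger opening in m, from 0 to 0.0918. A call has 1 to 10 rows; each row shifts and turns the commanded pose from where the row before left it, along the tool's axes as they then stand; what a row does not reach is not made up. A row lasts 1/8 s, in which the tool goes at most 62.5 mm and 10.7 degrees, less where a joint would pass 70% of its speed; a pose out of reach is approached as far as the arm can. A call with a gripper value outside its range is refused whole. The fingers move at their own pace and stop on an object; FORCE is the grip in N (left out, the last holds). Time passes only in rows, so rows that do not move let the fingers close. It gives the time, the measured TCP pose, the force and the opening at its end, in the units of the state.
- arm.observe(): the state, without advancing time (a new reading comes with each control period).
- arm.get_image(name): name is "side" or "top" or "wrist"; returns (picture, depth): 420x560x3 uint8, red, green, blue; 420x560 float32, m along the optical axis (not along the pixel's ray), 0 where there is no reading.
- arm.camera_params(name): a dict with "fovy" (degrees; the focal length in pixels is half the picture's height over the tangent of half this angle, whatever the lens; pixels are square), "cx", "cy" (the principal point, pixels), "k1" (the pictures are not rectified: a ray, as slopes to the right and down, at radius r is drawn at 1 + k1 r^2 times it, then the intrinsics apply), "rvec" (rotation vector, rad) and "tvec" (3), from world to camera coordinates, as OpenCV has them; the wrist camera has in their place "mount" (4x4, takes a point from camera to tool coordinates, whose origin is the TCP and whose axes are the flange's). Camera axes: x right, y down, z forward; pixel columns grow to the right and rows downward; lengths in m; the calibration is good to about 2 mm. A picture is of the moment at which its call begins: read the wrist's pose just before it. camera_params takes no time and is no camera call.
- arm.sign_off(): hands the job in, once; it reports no verdict.
Trained networks look in the newest picture that a camera, given by its name, has taken for a name from the list of things; names that differ only in an ending like _2 or _b are one class to them, and where a whole thing is asked for, a point or a joint stands for the part that bears it (a point fixed in the world has none). Each returns a list of dicts, best first, with "conf" (0 to 1); they miss things now and then, are a little off and sometimes report something else, mostly with a low value. They report only what shows in the picture. A call takes as long as a camera call.
- arm.look_for(camera, label): "rect" ([centre column, centre row, width, height] in pixels, round what is visible of it).
- arm.masks_of(camera, label): "pixels" (420x560 bool, what is visible of it) and "rect" ([centre column, centre row, width, height] in pixels, round what is visible of it).
The state is a dict: "clock": time; "joints": joint angles; "dq": joint speeds; "joint_efforts": joint torques, N m; "position": TCP position; "ee_rot": TCP orientation; "force": force on the tool from outside, world axes, zero at the start; "ft_torque": the same for the moment, N m; "width": opening from 0.0 (shut) to 1.0 (fully open).
Only numpy, scipy, OpenCV 4.12 (cv2) and the standard library are available. Lean on these libraries where they do the work, as an engineer would, in place of code of your own. Each camera call takes 0.05 s, during which the arm holds its last target.

## Working session

There is one attempt and no reset: what is moved stays moved. The work goes in short steps, Python scripts to look and compute and a shell command to move; the robot and the scene stay as the last step left them, time stands still between calls to the robot, and variables do not carry over. Pictures are saved under pics/ and viewed, and the job is handed in when it is done.

```bash
mkdir -p pics; ls; python3 - <<'E'
from cell import arm
import cv2,numpy as np
s=arm.observe(); print(s)
for n in("side","top","wrist"):
    im,d=arm.get_image(n); cv2.imwrite(f"pics/{n}0.png",im[:,:,::-1]); print(n,arm.camera_params(n))
E
```

```text
pics
{'clock': 0.0, 'joints': array([-1.27156618,  0.43522621,  0.02497857,  1.5740613 , -0.01159125,
        1.13401109, -0.07506905]), 'dq': array([ 4.25724053e-04, -2.11557024e-04,  8.54163576e-05, -2.17976078e-04,
       -7.44138766e-04,  1.90645331e-03, -1.23433600e-03]), 'joint_efforts': array([ 5.86075930e-04, -6.67852163e+01,  9.85076912e-01, -3.14451134e+01,
       -6.05294108e-02,  4.29603516e-02,  1.62883871e-04]), 'position': array([0.24430233, 0.57473425, 0.22595689]), 'ee_rot': array([-6.26984331e-01, -3.07822630e+00,  2.43891675e-03]), 'force': array([-0.69552667, -0.63383959,  0.26035348]), 'ft_torque': array([ 0.00663091,  0.00298081, -0.0113907 ]), 'width': 0.997733116190215}
side {'fovy': 55.481633737115644, 'cx': 280.6076292144747, 'cy': 213.233707879923, 'k1': -0.11745986965627048, 'rvec': array([ 2.20166672, -0.37996365,  0.20141517]), 'tvec': array([-0.46997878,  0.31891542,  0.78504923])}
top {'fovy': 50.62857170130866, 'cx': 281.5073971951383, 'cy': 212.90306636285905, 'k1': -0.14861760518979228, 'rvec': array([ 2.14541937, -2.18844196,  0.09876262]), 'tvec': array([0.19390336, 0.54344084, 1.12246314])}
wrist {'fovy': 67.44018379005121, 'cx': 276.6946704137358, 'cy': 211.55512547422995, 'k1': -0.02692474348127026, 'mount': array([[ 3.75136497e-04, -9.64089067e-01, -2.65578859e-01,
         7.18085257e-02],
       [ 9.99999827e-01,  4.82011860e-04, -3.37247972e-04,
        -6.75646894e-04],
       [ 4.53149242e-04, -2.65578687e-01,  9.64089081e-01,
        -1.58000377e-01],
       [ 0.00000000e+00,  0.00000000e+00,  0.00000000e+00,
         1.00000000e+00]])}
```

View pics/side0.png

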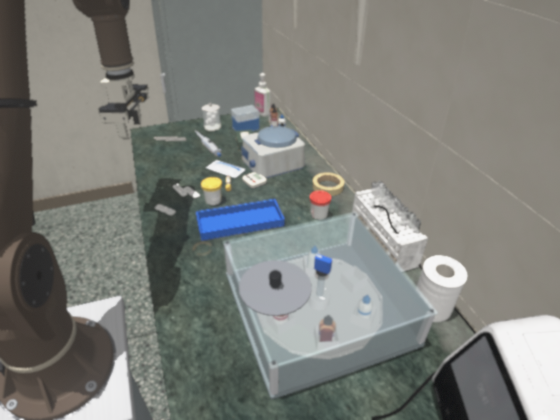

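View pics/top0.png

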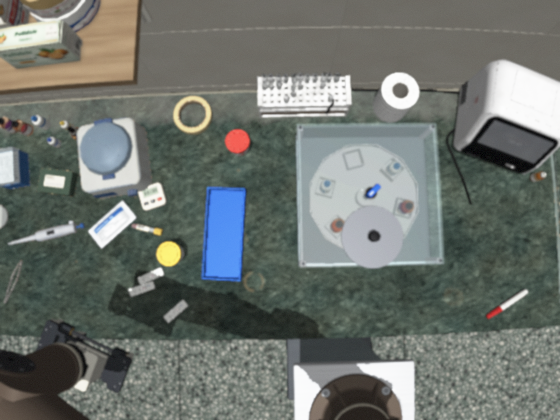

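View pics/wrist0.png

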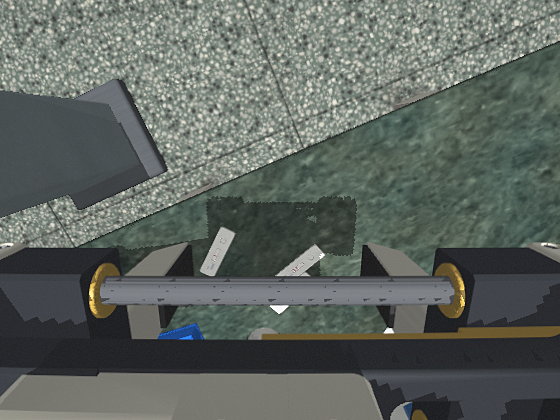

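The side view shows the cabinet at about (330,295), the lid knob at (275,279), and the tray at (240,218). In the top view I see stains at (336,226) and (405,207), buffers at (326,186) and (394,168), and an empty bin at (353,158). The sixth bin is under the lid. Next I'll measure positions.

```bash
cat > h.py <<'E'
from cell import arm
import cv2,numpy as np
from scipy.spatial.transform import Rotation as R
def cam(n,st=None):
    p=arm.camera_params(n); f=210/np.tan(np.radians(p['fovy'])/2)
    if 'mount' in p:
        s=st or arm.observe(); T=np.eye(4);T[:3,:3]=R.from_rotvec(s['ee_rot']).as_matrix();T[:3,3]=s['position']
        W=T@np.array(p['mount'])
    else:
        E=np.eye(4);E[:3,:3]=R.from_rotvec(p['rvec']).as_matrix();E[:3,3]=p['tvec'];W=np.linalg.inv(E)
    return p,f,W
def slopes(p,f,uv):
    d=(np.atleast_2d(uv).astype(float)-[p['cx'],p['cy']])/f; u=d.copy()
    for _ in range(20): u=d/(1+p['k1']*(u**2).sum(1,keepdims=True))
    return u
def ray(n,uv,st=None):
    p,f,W=cam(n,st); s=slopes(p,f,uv); d=np.c_[s,np.ones(len(s))]@W[:3,:3].T
    return W[:3,3],d
def atz(n,uv,z,st=None):
    o,d=ray(n,uv,st); return o+d*((z-o[2])/d[:,2])[:,None]
def tri(*obs): # (name,uv[,st])
    A=np.zeros((3,3));b=np.zeros(3);L=[]
    for ob in obs:
        o,d=ray(*ob); d=d[0]/np.linalg.norm(d[0]);P=np.eye(3)-np.outer(d,d);A+=P;b+=P@o;L.append((o,P))
    x=np.linalg.solve(A,b); return x,[float(np.linalg.norm(P@(x-o))) for o,P in L]
def cloud(n,depth,mask,st=None):
    p,f,W=cam(n,st); v,u=np.nonzero(mask&(depth>0)); s=slopes(p,f,np.c_[u,v]); z=depth[v,u]
    return np.c_[s*z[:,None],z]@W[:3,:3].T+W[:3,3]
def proj(n,X,st=None):
    p,f,W=cam(n,st); c=(np.atleast_2d(X)-W[:3,3])@W[:3,:3]; s=c[:,:2]/c[:,2:]
    return s*(1+p['k1']*(s**2).sum(1,keepdims=True))*f+[p['cx'],p['cy']]
def snap(n,name):
    st=arm.observe(); im,d=arm.get_image(n); cv2.imwrite(f"pics/{name}.png",im[:,:,::-1]); return st,im,d
E
python3 - <<'E'
from h import *
np.set_printoptions(precision=4,suppress=True)
for n in("top","side"):
    im,d=arm.get_image(n)
    for l in("port_lid","lid_knob","knob","stain_1","stain_2","buffer_1_mid","tray_in","cabinet","cup_red_mid","cup_yellow_mid"):
        for m in arm.masks_of(n,l)[:4]:
            if m['conf']<.2: continue
            c=cloud(n,d,m['pixels']); v,u=np.nonzero(m['pixels'])
            print(n,l,round(m['conf'],2),np.round(m['rect'],1),'px',np.round([u.mean(),v.mean()],1),'med',np.median(c,0),'z95',np.percentile(c[:,2],[5,95]) if len(c) else 0)
E
```

```text
top port_lid 0.79 [373.1 237.1  66.5  62.2] px [372.4 236.6] med [ 0.4769 -0.0319  0.1192] z95 [0.1157 0.1235]
top lid_knob 0.91 [373.6 237.   65.5  61.3] px [372.2 236.4] med [ 0.4771 -0.0311  0.1193] z95 [0.116  0.1236]
top knob 0.7 [370.4 192.8  12.4  18.3] px [371.7 191.6] med [ 0.5806 -0.0301  0.1622] z95 [0.0528 0.1663]
top tray_in 0.96 [225.7 234.1  40.3  92.1] px [223.4 233.6] med [0.4974 0.3374 0.0048] z95 [0.0004 0.0281]
top cabinet 0.66 [369.9 193.6 148.1 150.1] px [367.4 187.1] med [ 0.6054 -0.0219  0.1142] z95 [0.1107 0.1174]
top cabinet 0.45 [223.7 233.8  44.7  89.4] px [223.4 233.6] med [0.497  0.3373 0.0048] z95 [0.0008 0.0282]
top cabinet 0.37 [169.8 256.6  25.5  23.7] px [169.3 253.9] med [0.4453 0.4671 0.0674] z95 [0.0587 0.0708]
top cup_red_mid 0.78 [236.5 140.8  23.8  28.8] px [236.9 141.9] med [0.728  0.2932 0.0675] z95 [0.0201 0.0709]
top cup_red_mid 0.7 [374.4 235.9  64.9  60.7] px [372.3 236.5] med [ 0.477  -0.0315  0.1193] z95 [0.116  0.1236]
top cup_yellow_mid 0.6 [172.1 255.2  30.5  29. ] px [169.7 253.3] med [0.4476 0.467  0.067 ] z95 [0.0001 0.0707]
side
[... 523 characters left out ...]
] z95 [0.002  0.0283]
side cabinet 0.74 [329.9 305.6 211.5 182.2] px [329.8 303.7] med [ 0.5753 -0.1272  0.1142] z95 [0.0162 0.1165]
side cabinet 0.38 [274.6 289.2  74.4  54.6] px [274.5 288. ] med [ 0.4687 -0.0424  0.1202] z95 [0.1181 0.1361]
side cup_red_mid 0.88 [320.2 206.6  21.6  25.5] px [319.2 204.1] med [0.7197 0.2774 0.0601] z95 [0.0099 0.0696]
side cup_red_mid 0.35 [241.  219.9  86.3  42.4] px [239.1 219.4] med [0.4927 0.3426 0.0068] z95 [0.002  0.0283]
side cup_yellow_mid 0.86 [211.1 191.2  18.5  27.1] px [211.7 190.5] med [0.4396 0.4504 0.0563] z95 [0.0054 0.0702]
side cup_yellow_mid 0.72 [329.5 304.2 214.2 186. ] px [329.6 303.9] med [ 0.5748 -0.1275  0.1142] z95 [0.0162 0.1165]
```

```bash
python3 - <<'E'
from h import *
np.set_printoptions(precision=4,suppress=True)
im,d=arm.get_image("top")
im2,d2=arm.get_image("side")
full=np.ones((420,560),bool)
C=cloud("top",d,full);C2=cloud("side",d2,full)
def sel(C,lo,hi): return C[np.all((C>lo)&(C<hi),axis=1)]
for nm,c in(("top",C),("side",C2)):
    k=sel(c,[.4,-.12,.13],[.53,.06,.17]); print(nm,'lidknob',len(k),k.mean(0),k.min(0),k.max(0))
    k=sel(c,[.4,-.12,.116],[.56,.06,.127]); print(nm,'disc',len(k), cv2.minEnclosingCircle(k[:,:2].astype(np.float32)),np.median(k[:,2]))
    k=sel(c,[.53,-.09,.14],[.64,.03,.18]); print(nm,'knob',len(k),cv2.minAreaRect(k[:,:2].astype(np.float32)),k[:,2].max())
    k=sel(c,[.53,-.09,.155],[.64,.03,.18]); print(nm,'knobtop',len(k),cv2.minAreaRect(k[:,:2].astype(np.float32)))
    k=sel(c,[.3,.2,.015],[.68,.41,.035]); print(nm,'tray',len(k),cv2.minAreaRect(k[:,:2].astype(np.float32)),k[:,2].max())
    k=sel(c,[.3,-.3,.1],[.85,.25,.118]); print(nm,'cab',len(k),cv2.minAreaRect(k[:,:2].astype(np.float32)))
big=cv2.resize(im[110:290,270:470],None,fx=4,fy=4,interpolation=cv2.INTER_CUBIC)[:600]
cv2.imwrite("pics/topz.png",big[:,:,::-1][:600])
big=cv2.resize(im2[230:370,220:440],None,fx=3.6,fy=3.6,interpolation=cv2.INTER_CUBIC)
cv2.imwrite("pics/sidez.png",big[:,:,::-1])
E
```

```text
top lidknob 112 [ 0.4773 -0.0292  0.1508] [ 0.4654 -0.0422  0.1305] [ 0.489  -0.0181  0.1574]
top disc 3114 ((0.4852045178413391, -0.030259596183896065), 0.11509865522384644) 0.11903362469652123
top knob 100 ((0.5813396573066711, -0.031168442219495773), (0.013364302925765514, 0.03631959110498428), 43.15989685058594) 0.16846454873862693
top knobtop 95 ((0.5813396573066711, -0.031168442219495773), (0.013364302925765514, 0.03631959110498428), 43.15989685058594)
top tray 520 ((0.49841195344924927, 0.3359084725379944), (0.10151112079620361, 0.24121981859207153), 86.17327117919922) 0.03467541013951658
top cab 17843 ((0.6264728903770447, -0.03355416655540466), (0.44779372215270996, 0.5352874994277954), 0.6808375120162964)
side lidknob 178 [ 0.472  -0.0378  0.1472] [ 0.4607 -0.0464  0.13  ] [ 0.4858 -0.0204  0.1559]
side disc 3197 ((0.4900343120098114, -0.030666321516036987), 0.10953637212514877) 0.11995568671522805
side knob 214 ((0.5781100988388062, -0.03431354835629463), (0.015479665249586105, 0.03572605550289154), 42.61916732788086) 0.1664232070940722
side knobtop 123 ((0.5784526467323303, -0.03457718342542648), (0.015267322771251202, 0.034798718988895416), 42.43696594238281)
side tray 786 ((0.4936530888080597, 0.33463191986083984), (0.10718778520822525, 0.23794913291931152), 86.22290802001953) 0.03277182667834577
side cab 17700 ((0.6241550445556641, -0.030664831399917603), (0.5383451581001282, 0.4510306715965271), 89.91163635253906)
```

View pics/topz.png

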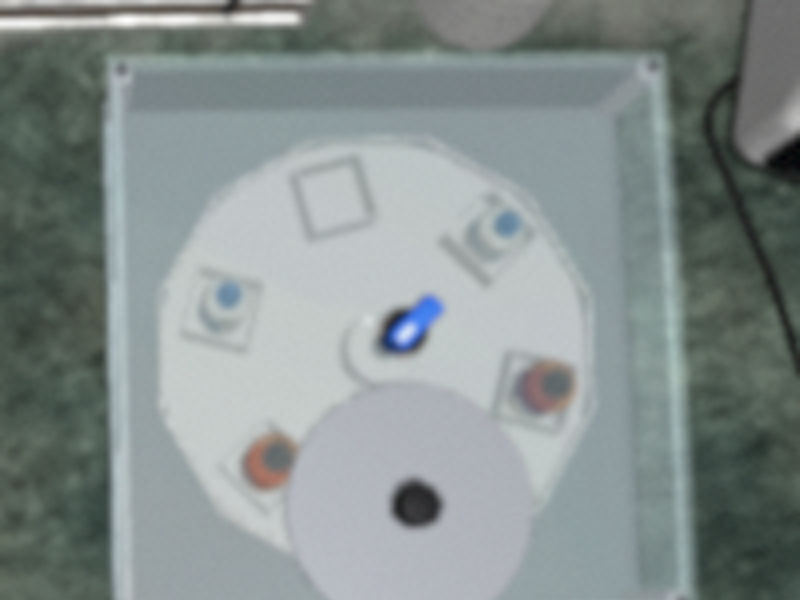

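View pics/sidez.png

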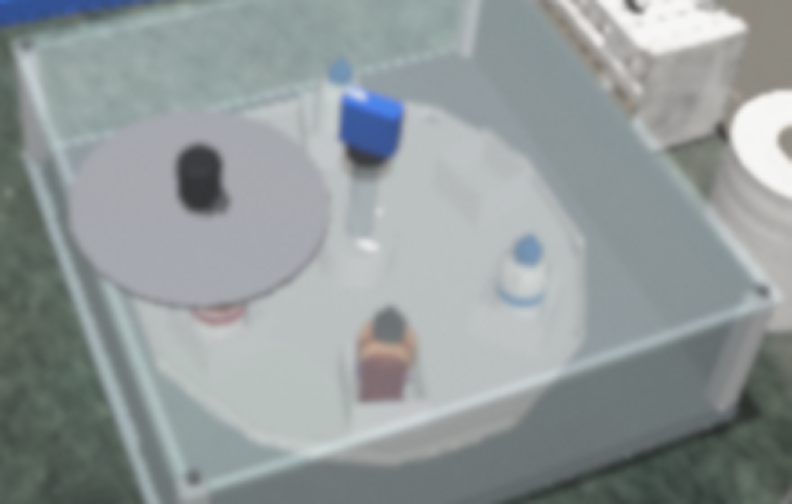

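The stain under the left bin is at top (336,226). The one on the right is at (405,207). In the side view a red band peeks out below the lid, so there are probably three stains. I'll write a planning helper and compute the bin angles.

```bash
cat >> h.py <<'E'
def yawR(deg): # tool down, tool x pointing at azimuth deg
    a=np.radians(deg); x=np.array([np.cos(a),np.sin(a),0]); z=np.array([0,0,-1.]); return np.c_[x,np.cross(z,x),z]
def plan(pos,yaw,n=None,w=0.09):
    s=arm.observe(); Rm=R.from_rotvec(s['ee_rot']); p=np.array(s['position']); Rt=R.from_matrix(yawR(yaw))
    pos=np.array(pos,float); rv=(Rm.inv()*Rt).as_rotvec(degrees=True); L=np.linalg.norm(pos-p)
    n=n or int(max(1,np.ceil(L/.05),np.ceil(np.linalg.norm(rv)/8)))
    rows=[];cp=p.copy();cR=Rm
    for k in range(1,n+1):
        tp=p+(pos-p)*k/n; tR=Rm*R.from_rotvec(rv*k/n,degrees=True)
        sh=np.round(cR.inv().apply(tp-cp),4); t=np.round((cR.inv()*tR).as_rotvec(degrees=True),1)
        cp=cp+cR.apply(sh); cR=cR*R.from_rotvec(t,degrees=True)
        rows.append([sh.tolist(),t.tolist(),w])
    import json; 
    for i in range(0,n,10): print(json.dumps(rows[i:i+10]).replace(' ','').replace('-0.0,','0,').replace('-0.0]','0]'))
    return rows
def yaw():
    s=arm.observe(); X=R.from_rotvec(s['ee_rot']).as_matrix(); return np.degrees(np.arctan2(X[1,0],X[0,0])),X[2,2]
E
python3 - <<'E'
from h import *
np.set_printoptions(precision=4,suppress=True)
print(yaw())
ax=np.array([.580,-.0325])
# top caps
for nm,uv,z in(("stainL",(337,225),.107),("stainR",(407,206),.107),("bufL",(327,183.5),.10),("bufR",(396.5,166),.10),("empty",(353,159),.05)):
    P=atz("top",uv,z)[0]; v=P[:2]-ax; print(nm,P,np.hypot(*v),np.degrees(np.arctan2(v[1],v[0])))
for nm,uv,z in (("capR",(220+389/3.6,230+325/3.6),.1),("bufR",(220+530/3.6,230+248/3.6),.095),("bandunder",(280.6,316.7),.05)):
    P=atz("side",uv,z)[0]; v=P[:2]-ax; print(nm,P,np.hypot(*v),np.degrees(np.arctan2(v[1],v[0])))
# cabinet corners
for uv in((300,127),(433,126),(301,262),(441,262)): print(atz("top",uv,.114)[0])
for uv in((225.5,242.5),(432,311),(274,362)): print(atz("side",uv,.114)[0])
print('PLAN');plan([.45,.1,.30],180)
E
```

```text
(np.float64(156.97182052722354), np.float64(-0.9999999998625956))
stainL [0.5073 0.0495 0.107 ] 0.10956816281484501 131.541010244033
stainR [ 0.55   -0.1238  0.107 ] 0.09606461618383758 -108.1848122112434
bufL [0.61   0.0699 0.1   ] 0.10672226123928388 73.66396576503408
bufR [ 0.6509 -0.1044  0.1   ] 0.10104170748218097 -45.40009893185174
empty [ 0.6811 -0.0045  0.05  ] 0.10494813058320232 15.499720171128407
capR [ 0.5478 -0.1371  0.1   ] 0.10949390801852893 -107.11035773441559
bufR [ 0.6502 -0.1121  0.095 ] 0.10612579498092188 -48.622343780931324
bandunder [ 0.477  -0.0614  0.05  ] 0.10698145577054792 -164.31531944662228
[0.7497 0.133  0.114 ]
[ 0.7489 -0.1999  0.114 ]
[0.4206 0.1385 0.114 ]
[ 0.4117 -0.2002  0.114 ]
[0.4108 0.1358 0.114 ]
[ 0.7465 -0.1989  0.114 ]
[ 0.4151 -0.1967  0.114 ]
PLAN
[[[-0.0341,-0.0324,-0.0067],[0.0,0.0,-2.1],0.09],[[-0.0329,-0.0337,-0.0066],[0.0,0.0,-2.1],0.09],[[-0.0316,-0.0349,-0.0067],[0.0,0.0,-2.1],0.09],[[-0.0303,-0.036,-0.0066],[0.0,0.0,-2.1],0.09],[[-0.029,-0.0371,-0.0067],[0.0,0.0,-2.1],0.09],[[-0.0276,-0.0381,-0.0067],[0.0,0.0,-2.1],0.09],[[-0.0262,-0.0391,-0.0066],[0.0,0.0,-2.1],0.09],[[-0.0248,-0.04,-0.0067],[0.0,0.0,-2.0],0.09],[[-0.0233,-0.0409,-0.0066],[0.0,0.0,-2.1],0.09],[[-0.0218,-0.0417,-0.0067],[0.0,0.0,-2.1],0.09]]
[[[-0.0203,-0.0425,-0.0067],[0.0,0.0,-2.1],0.09]]
```

```bash
python3 -m pendant '[[[0,0,-0.012],[0,0,-7.7],0.09],[[0,0,-0.012],[0,0,-7.7],0.09],[[0,0,-0.012],[0,0,-7.6],0.09],[[-0.0166,-0.0432,0],[0,0,0],0.09],[[-0.0166,-0.0432,0],[0,0,0],0.09],[[-0.0166,-0.0432,0],[0,0,0],0.09],[[-0.0166,-0.0432,0],[0,0,0],0.09],[[-0.0166,-0.0432,0],[0,0,0],0.09],[[-0.0166,-0.0432,0],[0,0,0],0.09],[[-0.0166,-0.0432,0],[0,0,0],0.09]]'
python3 -m pendant '[[[-0.0166,-0.0432,0],[0,0,0],0.09],[[-0.0166,-0.0432,0],[0,0,0],0.09],[[-0.0166,-0.0432,0],[0,0,0],0.09],[[-0.0166,-0.0432,0],[0,0,0],0.09],[[-0.0166,-0.0432,0],[0,0,0],0.09],[[-0.0166,-0.0432,0],[0,0,0],0.09],[[-0.0166,-0.0432,0],[0,0,0],0.09],[[0,0,0],[0,0,0],0.09]]'
python3 - <<'E'
from h import *
st,im,d=snap("wrist","w1"); print(st['joints'],st['position'],yaw(),proj("wrist",[st['position']],st))
for l in("lid_knob","port_lid"):
  for m in arm.masks_of("wrist",l): print(l,m['conf'],m['rect'],np.median(cloud("wrist",d,m['pixels'],st),0))
E
```

```text
clock: 2.6
position: [0.361, 0.2713, 0.263]
ee_rot: [0.001, 3.141, 0.001]
force: [0.9, 0.1, -0.4]
width: 0.982
clock: 3.6
position: [0.4773, -0.0333, 0.263]
ee_rot: [0.01, 3.141, -0.002]
force: [-0.1, 1.0, -0.6]
width: 0.98
[-0.35699534  0.15674962  0.36530055  1.88645686 -0.06088386  1.10841859
  1.59572092] [ 0.47727763 -0.03334578  0.26295539] (np.float64(179.77738899558682), np.float64(-0.9999999666992694)) [[277.59748088 262.02184165]]
lid_knob 0.96 [277.5, 195.3, 150.4, 151.2] [ 0.4696085  -0.03345621  0.11904621]
port_lid 0.67 [526.9, 173.2, 65.7, 151.3] [0.48312516 0.31499165 0.00445324]
port_lid 0.6 [277.5, 195.8, 150.7, 151.7] [ 0.46963767 -0.03354502  0.11903748]
```

View pics/w1.png

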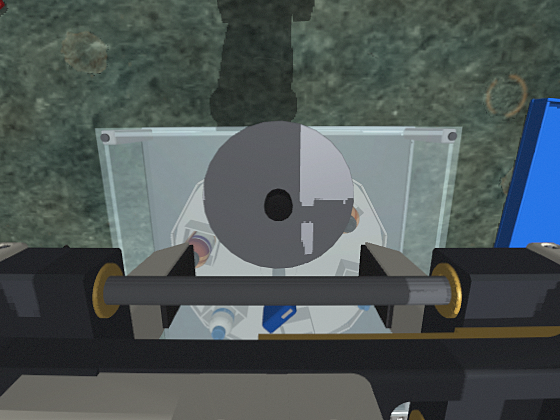

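The wrist view shows the lid knob at (278,205), centred between the fingers, and stains at (203,243) and (352,218). Next I'll fit the knob and the disc.

```bash
cat >> h.py <<'E'
def sel(C,lo,hi): return C[np.all((C>lo)&(C<hi),axis=1)]
def lidpose(st,d,n="wrist",zr=0,c=(.48,-.03)):
    C=cloud(n,d,np.ones((420,560),bool),st); c=np.array(c)
    k=sel(C,[c[0]-.1,c[1]-.1,zr+.013],[c[0]+.1,c[1]+.1,zr+.04]); k=k[np.hypot(*(k[:,:2]-np.median(k[:,:2],0)).T)<.03]
    t=k[k[:,2]>np.percentile(k[:,2],90)-.004]
    q=sel(C,[c[0]-.12,c[1]-.12,zr+.003],[c[0]+.12,c[1]+.12,zr+.009]); q=q[np.hypot(*(q[:,:2]-t[:,:2].mean(0)).T)<.078]
    print('knob top',len(t),cv2.minEnclosingCircle(t[:,:2].astype(np.float32)),'z',np.median(t[:,2]),'disc',cv2.minEnclosingCircle(q[:,:2].astype(np.float32)),np.median(q[:,2]))
E
python3 - <<'E'
from h import *
st,im,d=snap("wrist","w1b"); lidpose(st,d,zr=.114)
E
```

```text
knob top 569 ((0.4757271707057953, -0.033353593200445175), 0.012988120317459106) z 0.1527533093196925 disc ((0.4758416414260864, -0.03330139443278313), 0.07497072219848633) 0.11901258654399413
```

```bash
python3 -m pendant '[[[0.0015,0,0.04],[0,0,0],0.07],[[0,0,0.04],[0,0,0],0.07],[[0,0,0.03],[0,0,0],0.07],[[0,0,0.02],[0,0,0],0.07],[[0,0,0.009],[0,0,0],0.07],[[0,0,0],[0,0,0],0.07],[[0,0,0],[0,0,0],0.0],[[0,0,0],[0,0,0],0.0],[[0,0,0],[0,0,0],0.0],[[0,0,0],[0,0,0],0.0]]' 25
```

```text
clock: 5.05
position: [0.4752, -0.0297, 0.1239]
ee_rot: [0.001, 3.141, 0.0]
force: [0.3, 0.9, 0.5]
width: 0.375
```

```bash
python3 -m pendant '[[[0,0,0],[0,0,0],0.0],[[0,0,0],[0,0,0],0.0],[[0,0,0],[0,0,0],0.0],[[0,0,0],[0,0,0],0.0]]'
python3 -m pendant '[[[0,0,-0.01],[0,0,0],0.0],[[0,0,-0.02],[0,0,0],0.0],[[0,0,-0.03],[0,0,0],0.0],[[0,0,-0.03],[0,0,0],0.0],[[0,0,0],[0,0,0],0.0]]'
```

```text
clock: 5.55
position: [0.4751, -0.0299, 0.1238]
ee_rot: [0.001, 3.141, -0.0]
force: [-1.0, -1.9, 3.3]
width: 0.281
clock: 6.18
position: [0.4764, -0.0295, 0.216]
ee_rot: [0.0, 3.137, 0.001]
force: [0.1, 0.1, -0.6]
width: 0.278
```

```bash
python3 -m pendant '[[[0,-0.03,0],[0,0,0],0.0],[[0,-0.044,0],[0,0,0],0.0],[[0,-0.044,0],[0,0,0],0.0],[[0,-0.044,0],[0,0,0],0.0],[[0,-0.044,0],[0,0,0],0.0],[[0,-0.044,0],[0,0,0],0.0],[[0,-0.04,0],[0,0,0],0.0],[[0,-0.03,0],[0,0,0],0.0],[[0,0,0],[0,0,0],0.0]]'
python3 - <<'E'
from h import *
st,im,d=snap("top","t1");print(st['joints'],st['position']);print(proj("top",[[.47,-.345,0],[.545,-.345,0],[.395,-.345,0],[.47,-.42,0],[.47,-.27,0]]))
snap("side","s1")
E
```

```text
clock: 7.3
position: [0.4735, -0.352, 0.2126]
ee_rot: [-0.007, -3.14, 0.001]
force: [1.5, 1.3, -1.3]
width: 0.279
[ 0.19747615  0.41147675  0.49318977  1.70903475 -0.21492882  1.07646594
  2.32512725] [ 0.47353861 -0.35198394  0.21264322]
[[476.82273932 238.29465656]
 [475.26993619 210.79134583]
 [478.13843981 266.01936801]
 [502.42646347 237.50867155]
 [450.49542702 239.05737766]]
```

View pics/t1.png

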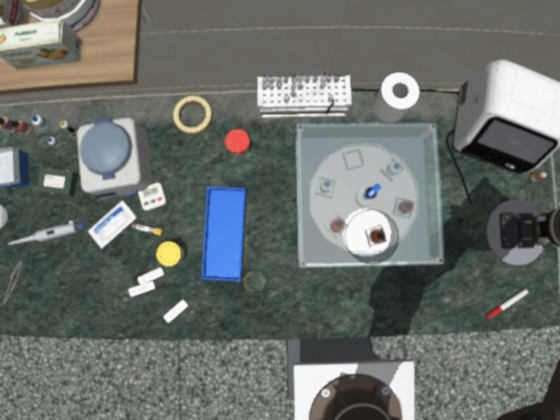

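View pics/s1.png

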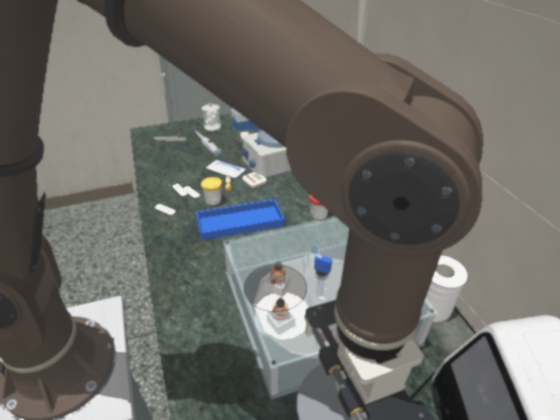

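The port is now open. A third stain shows at top (377,236), and the lid spot near (477,238) is free. I'll lower the lid there.

```bash
python3 -m pendant '[[[0,0,0.04],[0,0,0],0.0],[[0,0,0.04],[0,0,0],0.0],[[0,0,0.04],[0,0,0],0.0],[[0,0,0.04],[0,0,0],0.0],[[0,0,0.02],[0,0,0],0.0],[[0,0,0.01],[0,0,0],0.0],[[0,0,0.006],[0,0,0],0.0],[[0,0,0.003],[0,0,0],0.0],[[0,0,0],[0,0,0],0.0]]'
```

```text
clock: 8.52
position: [0.4753, -0.3498, 0.0152]
ee_rot: [0.001, 3.141, -0.0]
force: [0.3, -0.1, -0.3]
width: 0.28
```

```bash
python3 -m pendant '[[[0,0,0.003],[0,0,0],0.0],[[0,0,0.002],[0,0,0],0.0],[[0,0,0],[0,0,0],0.0]]'
```

```text
clock: 8.9
position: [0.4751, -0.3498, 0.0099]
ee_rot: [0.001, 3.141, -0.0]
force: [-0.8, 0.5, 1.3]
width: 0.28
```

```bash
python3 -m pendant '[[[0,0,0],[0,0,0],0.05],[[0,0,0],[0,0,0],0.05],[[0,0,0],[0,0,0],0.05],[[0,0,0],[0,0,0],0.05],[[0,0,-0.03],[0,0,0],0.05],[[0,0,-0.05],[0,0,0],0.07],[[0,0,-0.05],[0,0,0],0.07],[[0,0,-0.05],[0,0,0],0.07],[[0,0,-0.05],[0,0,0],0.07],[[0,0,-0.03],[0,0,0],0.07]]'
python3 -m pendant '[[[0,0.04,0],[0,0,0],0.07],[[0,0.045,0],[0,0,0],0.07],[[0,0.045,0],[0,0,0],0.07],[[0,0.045,0],[0,0,0],0.07],[[0,0.045,0],[0,0,0],0.07],[[0,0.045,0],[0,0,0],0.07],[[0,0.045,0],[0,0,0],0.07],[[0.005,0,0],[0,0,0],0.07],[[0,0,0],[0,0,0],0.07],[[0,0,0],[0,0,0],0.07]]'
python3 - <<'E'
from h import *
st,im,d=snap("wrist","w2"); print(st['position'],st['width'])
for m in arm.masks_of("wrist","stain_1"): print(m['conf'],m['rect'],np.median(cloud("wrist",d,m['pixels'],st),0))
_,_,d2=snap("top","t2"); lidpose(None,d2,"top",0,(.475,-.35))
E
```

```text
clock: 10.15
position: [0.4753, -0.3502, 0.2725]
ee_rot: [0.001, 3.139, -0.002]
force: [-0.5, -0.6, -0.2]
width: 0.761
clock: 11.4
position: [0.4701, -0.041, 0.2698]
ee_rot: [0.004, 3.141, -0.0]
force: [0.2, 0.4, -0.0]
width: 0.761
[ 0.47008175 -0.04098083  0.26982784] 0.7608970712807896
0.86 [336.9, 216.4, 19.0, 32.1] [0.49907428 0.02958338 0.06536436]
0.61 [261.5, 196.8, 32.0, 35.7] [ 0.47311244 -0.05789502  0.08412289]
  return _methods._mean(a, axis=axis, dtype=dtype,
  ret = um.true_divide(
Traceback (most recent call last):
  File "h.py", line 55, in lidpose
    t=k[k[:,2]>np.percentile(k[:,2],90)-.004]
               ~~~~~~~~~~~~~^^^^^^^^^^^
IndexError: index -1 is out of bounds for axis 0 with size 0
```

View pics/w2.png

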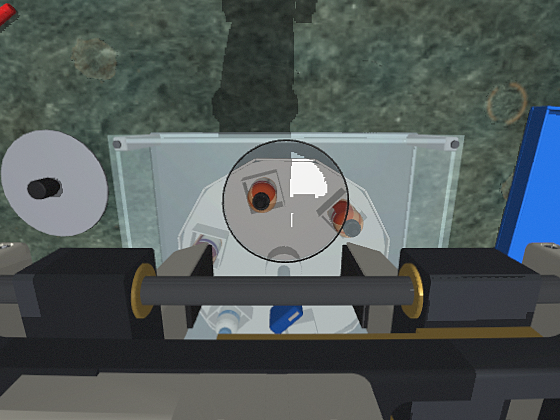

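The wrist view shows the port rim as a circle centred near (285,201). One stain is at (262,197), another at (345,215), and the lid lies on the worktop at (52,185).

```bash
python3 - <<'E'
from h import *
import math
st=arm.observe()
c=atz("wrist",[[223,201],[347,201],[285,140],[285,262]],.114,st);print(c, (c[0]+c[1])/2,(c[2]+c[3])/2)
# lid from wrist w2 depth
im,d=arm.get_image("wrist"); lidpose(st,d,"wrist",0,(.475,-.35))
plan([.575,-.032,.25],134,8,.06)
E
```

```text
[[ 0.4730947  -0.09624246  0.114     ]
 [ 0.47329492  0.03094917  0.114     ]
 [ 0.41210357 -0.03297374  0.114     ]
 [ 0.54106789 -0.03230419  0.114     ]] [ 0.47319481 -0.03264664  0.114     ] [ 0.47658573 -0.03263897  0.114     ]
knob top 289 ((0.47621601819992065, -0.34923744201660156), 0.0134283984079957) z 0.03869115911025167 disc ((0.47550633549690247, -0.3498854637145996), 0.07613561302423477) 0.005139515873684275
[[[-0.0131,0.0011,0.0025],[0,0.0,5.7],0.06],[[-0.0129,0.0023,0.0024],[0,0.0,5.8],0.06],[[-0.0127,0.0037,0.0025],[0,0.0,5.7],0.06],[[-0.0122,0.0049,0.0025],[0,0.0,5.7],0.06],[[-0.0116,0.0061,0.0024],[0,0.0,5.8],0.06],[[-0.011,0.0072,0.0025],[0,0.0,5.7],0.06],[[-0.0102,0.0083,0.0024],[0,0.0,5.8],0.06],[[-0.0093,0.0093,0.0025],[0,0.0,5.7],0.06]]
```

```bash
python3 -m pendant '[[[-0.013,0.001,0.0025],[0,0,5.7],0.06],[[-0.013,0.0025,0.0025],[0,0,5.8],0.06],[[-0.0127,0.0037,0.0025],[0,0,5.7],0.06],[[-0.0122,0.005,0.0025],[0,0,5.7],0.06],[[-0.0116,0.006,0.0025],[0,0,5.8],0.06],[[-0.011,0.0072,0.0025],[0,0,5.7],0.06],[[-0.01,0.008,0.0025],[0,0,5.8],0.06],[[-0.009,0.009,0.0025],[0,0,5.7],0.06],[[0,0,0],[0,0,0],0.06],[[0,0,0],[0,0,0],0.06]]'
python3 - <<'E'
from h import *
st,im,d=snap("wrist","w3"); print(st['position'],yaw())
k=sel(cloud("wrist",d,np.ones((420,560),bool),st),[.53,-.09,.157],[.64,.03,.18]); print(len(k),cv2.minAreaRect(k[:,:2].astype(np.float32)),np.median(k[:,2]))
E
```

```text
clock: 12.85
position: [0.5737, -0.0316, 0.2496]
ee_rot: [-1.223, -2.893, 0.001]
force: [-0.2, -0.1, -0.3]
width: 0.655
[ 0.57370543 -0.03155514  0.24963696] (np.float64(134.14932977049307), np.float64(-0.9999999688004637))
714 ((0.5807392001152039, -0.032628439366817474), (0.013368465006351471, 0.03490738943219185), 44.47711181640625) 0.16369803241983533
```

View pics/w3.png

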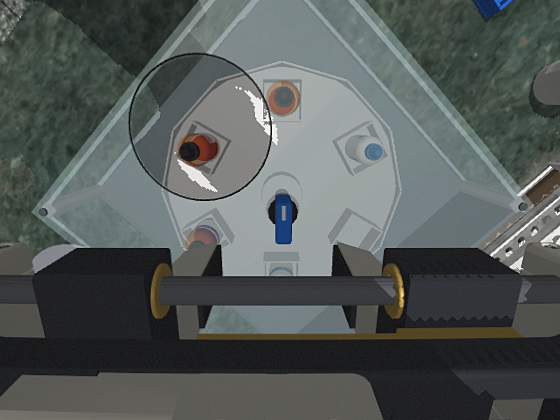

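The blue bar is at (283,217) in the wrist view. The fit puts the axis at (0.5807,-0.0326) with the bar at 134.5°. Now I'll grip it.

```bash
python3 -m pendant '[[[-0.0056,0.0044,0.03],[0,0,0],0.06],[[0,0,0.04],[0,0,0],0.05],[[0,0,0.03],[0,0,0],0.05],[[0,0,0.0186],[0,0,0],0.05],[[0,0,0],[0,0,0],0.05],[[0,0,0],[0,0,0],0.0],[[0,0,0],[0,0,0],0.0],[[0,0,0],[0,0,0],0.0],[[0,0,0],[0,0,0],0.0],[[0,0,0],[0,0,0],0.0]]' 20
python3 -m pendant '[[[0,0,0],[0,0,0],0.0],[[0,0,0],[0,0,0],0.0],[[0,0,0],[0,0,0],0.0]]'
```

```text
clock: 14.15
position: [0.5816, -0.0319, 0.1315]
ee_rot: [1.225, 2.892, 0.001]
force: [0.4, 1.2, 2.5]
width: 0.154
clock: 14.52
position: [0.5816, -0.0319, 0.1315]
ee_rot: [1.225, 2.892, 0.001]
force: [-0.2, 1.7, 5.2]
width: 0.147
```

```bash
python3 -m pendant '[[[0,0,0],[0,0,4],0.0],[[0,0,0],[0,0,4],0.0],[[0,0,0],[0,0,4],0.0],[[0,0,0],[0,0,2.4],0.0],[[0,0,0],[0,0,0],0.0],[[0,0,0],[0,0,0],0.0]]'
python3 - <<'E'
from h import *
print(yaw())
E
python3 -m pendant '[[[0,0,0],[0,0,0],0.04],[[0,0,0],[0,0,0],0.05],[[0,0,0],[0,0,0],0.05],[[0,0,-0.03],[0,0,0],0.05],[[0,0,-0.05],[0,0,0],0.05],[[0,0,-0.04],[0,0,0],0.05],[[0,0,0],[0,0,0],0.05]]'
python3 - <<'E'
from h import *
st,im,d=snap("wrist","w4"); print(st['position'],yaw())
k=sel(cloud("wrist",d,np.ones((420,560),bool),st),[.53,-.09,.157],[.64,.03,.18]); print(len(k),cv2.minAreaRect(k[:,:2].astype(np.float32)),np.median(k[:,2]))
plan([.455,-.0326,.235],180,None,.055)
E
```

```text
clock: 15.28
position: [0.5817, -0.0318, 0.1314]
ee_rot: [1.578, 2.716, 0.001]
force: [2.0, 2.5, 6.1]
width: 0.155
(np.float64(119.69216285825999), np.float64(-0.9999994005284288))
clock: 16.15
position: [0.5829, -0.0327, 0.2542]
ee_rot: [1.577, 2.712, 0.005]
force: [-0.1, 0.4, 0.1]
width: 0.542
[ 0.58288463 -0.0326896   0.25419176] (np.float64(119.67103279829466), np.float64(-0.9999968482981787))
707 ((0.5807865262031555, -0.032603636384010315), (0.0135126281529665, 0.03508707508444786), 29.47585105895996) 0.16363031944134132
[[[0.0078,-0.0138,0.0021],[0.0,0.0,-7.5],0.055],[[0.0096,-0.0126,0.0021],[0.0,0.0,-7.6],0.055],[[0.0111,-0.0113,0.0021],[0.0,0.0,-7.5],0.055],[[0.0125,-0.0098,0.0021],[0.0,0.1,-7.6],0.055],[[0.0137,-0.008,0.0022],[0.1,0,-7.5],0.055],[[0.0146,-0.0061,0.0021],[0,0,-7.5],0.055],[[0.0153,-0.0042,0.0022],[0,0.0,-7.6],0.055],[[0.0157,-0.0021,0.0021],[0,0.0,-7.5],0.055]]
```

```bash
python3 -m pendant '[[[0.008,-0.014,0.002],[0,0,-7.5],0.055],[[0.0096,-0.0126,0.002],[0,0,-7.6],0.055],[[0.011,-0.0113,0.002],[0,0,-7.5],0.055],[[0.0125,-0.01,0.002],[0,0,-7.6],0.055],[[0.0137,-0.008,0.002],[0,0,-7.5],0.055],[[0.0146,-0.006,0.002],[0,0,-7.5],0.055],[[0.0153,-0.004,0.002],[0,0,-7.6],0.055],[[0.0157,-0.002,0.002],[0,0,-7.5],0.055],[[0,0,0],[0,0,0],0.055],[[0,0,0],[0,0,0],0.055]]'
cat >> h.py <<'E'
def bottle(st,d,n="wrist",c=(.476,-.033),r=.04,z0=.022,im=None):
    C=cloud(n,d,np.ones((420,560),bool),st)
    C=C[np.hypot(C[:,0]-c[0],C[:,1]-c[1])<r]
    cap=C[(C[:,2]>z0+.074)&(C[:,2]<z0+.095)]
    if len(cap): t=cap[cap[:,2]>np.percentile(cap[:,2],95)-.003]; print('cap',len(t),cv2.minEnclosingCircle(t[:,:2].astype(np.float32)),'top z',np.percentile(t[:,2],95))
    for a,b in((.05,.058),(.058,.066)):
        q=C[(C[:,2]>z0+a)&(C[:,2]<z0+b)]
        if len(q)>10:
            A=np.c_[2*q[:,:2],np.ones(len(q))]; s=np.linalg.lstsq(A,(q[:,:2]**2).sum(1),rcond=None)[0]; print('body',a,len(q),s[:2],np.sqrt(s[2]+s[0]**2+s[1]**2))
E
python3 - <<'E'
from h import *
st,im,d=snap("wrist","w5"); print(st['position'],yaw()); bottle(st,d)
for m in arm.masks_of("wrist","stain_1"): print(m['conf'],m['rect'],np.median(cloud("wrist",d,m['pixels'],st),0))
im2,dd=arm.get_image("top"); cv2.imwrite("pics/t3.png",im2[:,:,::-1])
E
```

```text
clock: 17.45
position: [0.4544, -0.0322, 0.2347]
ee_rot: [-0.005, -3.141, 0.0]
force: [0.4, 1.0, 0.2]
width: 0.598
[ 0.45444802 -0.03221683  0.23472411] (np.float64(179.8434191771774), np.float64(-0.999999957055841))
cap 59 ((0.47414451837539673, -0.032541073858737946), 0.004430985078215599) top z 0.10766455943275208
body 0.05 91 [ 0.47520893 -0.03272231] 0.016564875244934194
body 0.058 426 [ 0.47537294 -0.03268437] 0.013419660861267722
0.89 [278.2, 213.8, 30.1, 35.9] [ 0.4684068  -0.03254418  0.08368602]
```

View pics/w5.png

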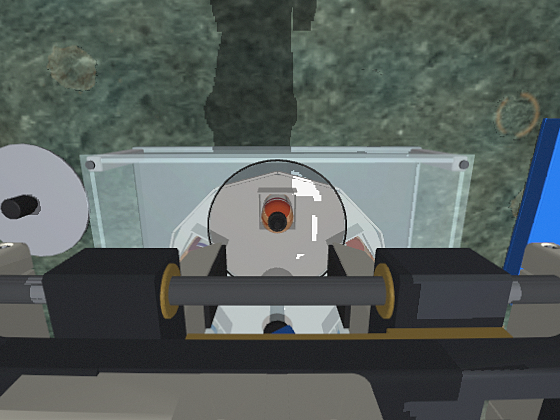

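The stain stands in the middle of the port at wrist (277,215), with the fit at (0.475,-0.0326). Now I'll descend and grip it gently.

```bash
python3 -m pendant '[[[-0.0206,-0.0004,0.02],[0,0,0],0.055],[[0,0,0.04],[0,0,0],0.055],[[0,0,0.04],[0,0,0],0.055],[[0,0,0.03],[0,0,0],0.055],[[0,0,0.025],[0,0,0],0.055],[[0,0,0.015],[0,0,0],0.055],[[0,0,0.0087],[0,0,0],0.055],[[0,0,0],[0,0,0],0.055]]' 10
python3 -m pendant '[[[0,0,0],[0,0,0],0.02],[[0,0,0],[0,0,0],0.02],[[0,0,0],[0,0,0],0.02],[[0,0,0],[0,0,0],0.02],[[0,0,0],[0,0,0],0.02],[[0,0,0],[0,0,0],0.02]]' 10
```

```text
clock: 18.6
position: [0.4749, -0.0327, 0.0564]
ee_rot: [-0.001, -3.141, 0.0]
force: [0.5, 0.3, -0.3]
width: 0.598
clock: 19.35
position: [0.4752, -0.0326, 0.0568]
ee_rot: [0.001, 3.141, 0.0]
force: [-0.8, -0.0, 5.1]
width: 0.365
```

```bash
python3 -m pendant '[[[0,0,-0.005],[0,0,0],0.02],[[0,0,-0.015],[0,0,0],0.02],[[0,0,-0.02],[0,0,0],0.02],[[0,0,-0.025],[0,0,0],0.02],[[0,0,-0.03],[0,0,0],0.02],[[0,0,-0.03],[0,0,0],0.02],[[0,0,-0.01],[0,0,0],0.02],[[0,0,0],[0,0,0],0.02]]'
python3 - <<'E'
from h import *
snap("side","s2");st,im,d=snap("wrist","w6");print(st['position'],st['width'])
C=np.concatenate([cloud(n,snap(n,n+"x")[2],np.ones((420,560),bool)) for n in("top","side")])
k=sel(C,[.3,.2,.018],[.68,.42,.035]); print('tray',cv2.minAreaRect(k[:,:2].astype(np.float32)))
k=sel(C,[.45,.32,-.01],[.54,.35,.012]); print('floor',np.median(k,0))
E
```

```text
clock: 20.35
position: [0.475, -0.0326, 0.1919]
ee_rot: [0.0, 3.14, 0.001]
force: [-0.3, -0.3, -0.7]
width: 0.365
[ 0.47446305 -0.03259544  0.19111422] 0.360780338552965
tray ((0.4966830611228943, 0.3338942229747772), (0.10588084161281586, 0.24422162771224976), 86.40802764892578)
floor [0.49112676 0.33543114 0.00422883]
```

View pics/s2.png

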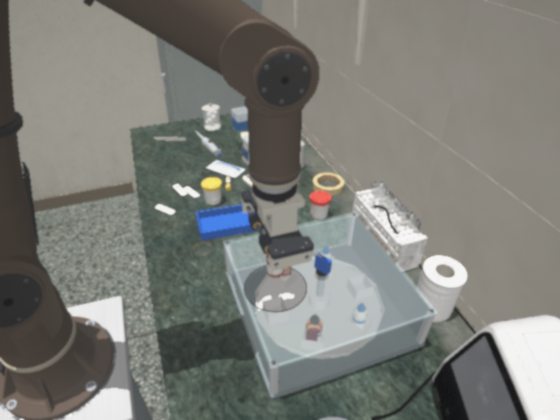

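The bottle is held at side (282,270) and its bin is empty. I'll carry it to the tray.

```bash
python3 -m pendant '[[[0.003,0.025,0],[0,0,0],0.02],[[0.005,0.0433,0],[0,0,0],0.02],[[0.005,0.0433,0],[0,0,0],0.02],[[0.005,0.0433,0],[0,0,0],0.02],[[0.005,0.0433,0],[0,0,0],0.02],[[0.005,0.0433,0],[0,0,0],0.02],[[0.005,0.0433,0],[0,0,0],0.02],[[0.005,0.0433,0],[0,0,0],0.02],[[0.005,0.0433,0],[0,0,0],0.02],[[0,0,0],[0,0,0],0.02]]'
python3 -m pendant '[[[0,0,0.03],[0,0,0],0.02],[[0,0,0.04],[0,0,0],0.02],[[0,0,0.04],[0,0,0],0.02],[[0,0,0.02],[0,0,0],0.02],[[0,0,0.01],[0,0,0],0.02],[[0,0,0.006],[0,0,0],0.02],[[0,0,0.003],[0,0,0],0.02],[[0,0,0],[0,0,0],0.02]]'
```

```text
clock: 21.8
position: [0.4302, 0.3424, 0.1901]
ee_rot: [0.008, -3.14, -0.0]
force: [0.2, -0.5, -0.7]
width: 0.365
clock: 22.8
position: [0.4322, 0.3389, 0.0429]
ee_rot: [0.001, 3.141, 0.001]
force: [0.2, 0.7, -0.8]
width: 0.365
```

```bash
python3 -m pendant '[[[0,0,0.003],[0,0,0],0.02],[[0,0,0.0015],[0,0,0],0.02],[[0,0,0],[0,0,0],0.02]]'
```

```text
clock: 23.18
position: [0.4323, 0.3394, 0.0387]
ee_rot: [0.0, 3.141, 0.002]
force: [-0.6, -0.1, 6.6]
width: 0.359
```

Contact with the tray floor. I'll release, rise and look.

```bash
python3 -m pendant '[[[0,0,0],[0,0,0],0.04],[[0,0,0],[0,0,0],0.05],[[0,0,0],[0,0,0],0.055],[[0,0,0],[0,0,0],0.055],[[0,0,-0.02],[0,0,0],0.055],[[0,0,-0.04],[0,0,0],0.055],[[0,0,-0.05],[0,0,0],0.055],[[0,0,-0.05],[0,0,0],0.055],[[0,0,-0.05],[0,0,0],0.055],[[0,0,-0.01],[0,0,0],0.055]]'
python3 -m pendant '[[[0,0,0],[0,0,0],0.055]]'
python3 - <<'E'
from h import *
st,im,d=snap("wrist","w7");print(st['position'],st['width']);bottle(st,d,c=(.432,.339),z0=.004)
_,_,d2=snap("top","t4"); lidpose(None,d2,"top",0,(.475,-.35))
plan([.5808,-.0326,.225],120,None,.05)
E
```

```text
clock: 24.42
position: [0.4333, 0.3397, 0.2615]
ee_rot: [0.001, 3.137, 0.007]
force: [1.4, 0.5, -0.5]
width: 0.597
clock: 24.55
position: [0.432, 0.3388, 0.258]
ee_rot: [0.001, 3.141, 0.001]
force: [0.6, -1.0, -0.6]
width: 0.601
[0.43197532 0.33880655 0.25800858] 0.6009025541040036
cap 51 ((0.433371365070343, 0.3381456136703491), 0.004039258696138859) top z 0.08951702129363048
body 0.05 63 [0.43218485 0.33856734] 0.01664143926885793
body 0.058 378 [0.43235298 0.33859686] 0.013473674939867451
knob top 50 ((0.47675445675849915, -0.3491411805152893), 0.013382451608777046) z 0.037920878734354124 disc ((0.4769810736179352, -0.3479241132736206), 0.07775759696960449) 0.005505752929724883
[[[-0.0166,-0.0412,0.0035],[0,0,6.7],0.05],[[-0.0214,-0.0389,0.0036],[0,0,6.6],0.05],[[-0.0256,-0.0363,0.0035],[0,0,6.7],0.05],[[-0.0298,-0.033,0.0035],[-0.1,0,6.7],0.05],[[-0.0333,-0.0294,0.0035],[0.0,0,6.6],0.05],[[-0.0365,-0.0252,0.0035],[0.0,0,6.7],0.05],[[-0.0393,-0.0209,0.0034],[0,0,6.7],0.05],[[-0.0414,-0.0162,0.0035],[0,0,6.6],0.05],[[-0.0429,-0.0112,0.0035],[-0.1,0,6.7],0.05]]
```

View pics/w7.png

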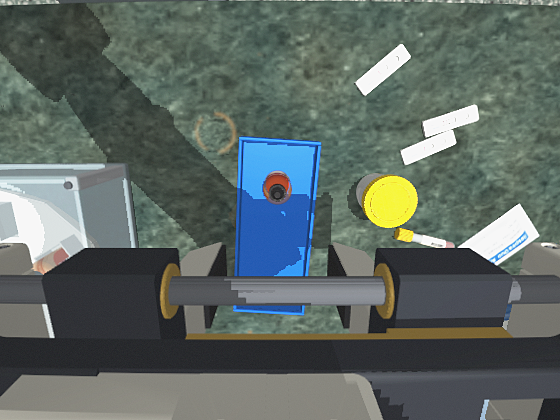

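View pics/t4.png

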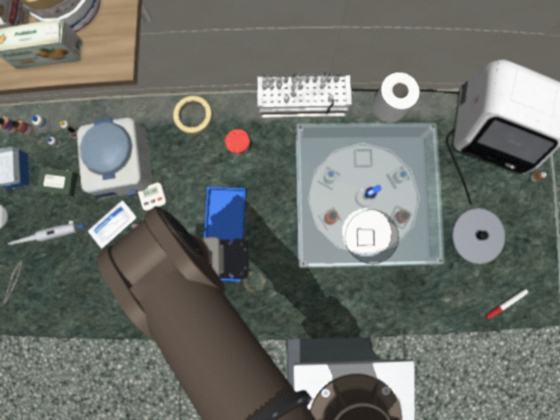

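The stain stands upright in the tray at wrist (278,187), the bin under the port is empty, and the lid is still in place at top (478,236). Back to the knob.

```bash
python3 -m pendant '[[[-0.0166,-0.041,0.0035],[0,0,6.7],0.05],[[-0.0214,-0.039,0.0035],[0,0,6.6],0.05],[[-0.0256,-0.0363,0.0035],[0,0,6.7],0.05],[[-0.03,-0.033,0.0035],[0,0,6.7],0.05],[[-0.0333,-0.0294,0.0035],[0,0,6.6],0.05],[[-0.0365,-0.0252,0.0035],[0,0,6.7],0.05],[[-0.0393,-0.021,0.0035],[0,0,6.7],0.05],[[-0.0414,-0.0162,0.0035],[0,0,6.6],0.05],[[-0.043,-0.011,0.0035],[0,0,6.7],0.05],[[0,0,0],[0,0,0],0.05]]'
python3 -m pendant '[[[0,0,0],[0,0,0],0.05]]'
python3 - <<'E'
from h import *
st,im,d=snap("wrist","w8");print(st['position'],yaw())
k=sel(cloud("wrist",d,np.ones((420,560),bool),st),[.53,-.09,.157],[.64,.03,.18]); print(len(k),cv2.minAreaRect(k[:,:2].astype(np.float32)),np.median(k[:,2]))
plan([.5808,-.0326,.131],119.5,4,.05)
E
```

```text
clock: 25.9
position: [0.5814, -0.0364, 0.2245]
ee_rot: [-1.581, -2.714, 0.006]
force: [-1.5, -0.8, -0.0]
width: 0.548
clock: 26.02
position: [0.581, -0.0315, 0.225]
ee_rot: [-1.569, -2.719, 0.002]
force: [-1.1, 0.1, -0.8]
width: 0.545
[ 0.58103055 -0.03150645  0.22497717] (np.float64(120.0838668461027), np.float64(-0.9999977482205665))
883 ((0.5807852745056152, -0.03255573660135269), (0.013578986749053001, 0.03551018238067627), 29.9698429107666) 0.16373108699058575
[[[-0.0004,-0.0003,0.0236],[0,0,0.1],0.05],[[-0.0003,-0.0002,0.0236],[0,0,0.2],0.05],[[-0.0004,-0.0003,0.0235],[-0.1,-0.1,0.1],0.05],[[-0.0004,-0.0003,0.0236],[0.0,0.0,0.2],0.05]]
```

```bash
python3 -m pendant '[[[-0.001,-0.0005,0.03],[0,0,0],0.05],[[0,0,0.035],[0,0,0],0.05],[[0,0,0.02],[0,0,0],0.05],[[0,0,0.009],[0,0,0],0.05],[[0,0,0],[0,0,0],0.05],[[0,0,0],[0,0,0],0.0],[[0,0,0],[0,0,0],0.0],[[0,0,0],[0,0,0],0.0],[[0,0,0],[0,0,0],0.0],[[0,0,0],[0,0,0],0.0]]' 20
python3 -m pendant '[[[0,0,0],[0,0,0],0.0],[[0,0,0],[0,0,0],0.0],[[0,0,0],[0,0,-4],0.0],[[0,0,0],[0,0,-6],0.0],[[0,0,0],[0,0,-7],0.0],[[0,0,0],[0,0,-7],0.0],[[0,0,0],[0,0,-7],0.0],[[0,0,0],[0,0,-7],0.0],[[0,0,0],[0,0,-7],0.0],[[0,0,0],[0,0,-7],0.0]]'
python3 -m pendant '[[[0,0,0],[0,0,-5],0.0],[[0,0,0],[0,0,-3],0.0],[[0,0,0],[0,0,0],0.0],[[0,0,0],[0,0,0],0.0]]'
python3 -c "
from h import *
print(yaw())"
```

```text
clock: 27.32
position: [0.5824, -0.033, 0.1327]
ee_rot: [1.571, 2.72, 0.001]
force: [1.0, 0.9, 0.9]
width: 0.151
clock: 28.58
position: [0.5826, -0.0327, 0.1326]
ee_rot: [0.213, 3.133, 0.001]
force: [3.7, 3.0, 0.4]
width: 0.154
clock: 29.08
position: [0.5826, -0.0326, 0.1326]
ee_rot: [0.002, 3.14, 0.001]
force: [4.2, 3.5, 1.0]
width: 0.151
(np.float64(179.92250602884945), np.float64(-0.9999991104021402))
```

Next: release, rise, move back over the port and measure.

```bash
python3 -m pendant '[[[0,0,0],[0,0,0],0.04],[[0,0,0],[0,0,0],0.05],[[0,0,0],[0,0,0],0.055],[[0,0,-0.03],[0,0,0],0.055],[[0,0,-0.04],[0,0,0],0.055],[[0,0,-0.032],[0,0,0],0.055],[[0.04,0,0],[0,0,0],0.055],[[0.045,0,0],[0,0,0],0.055],[[0.043,0,0],[0,0,0],0.055],[[0,0,0],[0,0,0],0.055]]'
python3 -m pendant '[[[0,0,0],[0,0,0],0.055]]'
python3 - <<'E'
from h import *
st,im,d=snap("wrist","w9");print(st['position'],yaw());bottle(st,d)
E
```

```text
clock: 30.32
position: [0.451, -0.0334, 0.2345]
ee_rot: [-0.002, -3.14, -0.001]
force: [0.2, -0.1, 0.9]
width: 0.599
clock: 30.45
position: [0.4546, -0.0331, 0.2348]
ee_rot: [0.001, 3.14, 0.0]
force: [0.7, -0.2, -0.2]
width: 0.602
[ 0.4545645  -0.03308705  0.23479771] (np.float64(179.97132727666647), np.float64(-0.999999529246049))
cap 60 ((0.47782784700393677, -0.031400132924318314), 0.004169245716184378) top z 0.10739964455921176
body 0.05 92 [ 0.47671557 -0.0322917 ] 0.016618021385364123
body 0.058 435 [ 0.47687574 -0.0322801 ] 0.013369931053251544
```

View pics/w9.png

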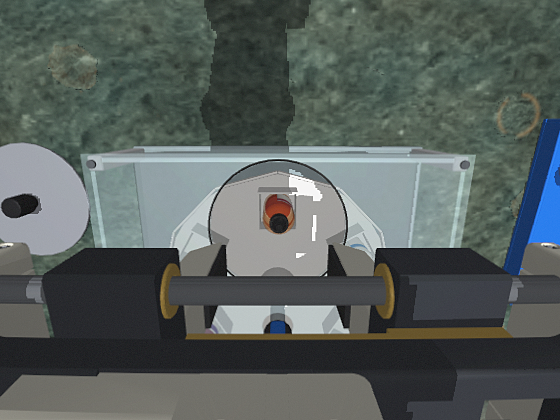

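The second stain is centred at wrist (278,215), with the fit at (0.4768,-0.0323).

```bash
python3 -m pendant '[[[-0.0222,0.0007,0.02],[0,0,0],0.055],[[0,0,0.04],[0,0,0],0.055],[[0,0,0.04],[0,0,0],0.055],[[0,0,0.03],[0,0,0],0.055],[[0,0,0.025],[0,0,0],0.055],[[0,0,0.015],[0,0,0],0.055],[[0,0,0.0085],[0,0,0],0.055],[[0,0,0],[0,0,0],0.055]]' 10
python3 -m pendant '[[[0,0,0],[0,0,0],0.02],[[0,0,0],[0,0,0],0.02],[[0,0,0],[0,0,0],0.02],[[0,0,0],[0,0,0],0.02],[[0,0,0],[0,0,0],0.02],[[0,0,0],[0,0,0],0.02]]' 10
```

```text
clock: 31.5
position: [0.4763, -0.0324, 0.0558]
ee_rot: [-0.001, -3.141, 0.0]
force: [0.6, -0.0, 0.2]
width: 0.601
clock: 32.25
position: [0.4766, -0.0323, 0.0563]
ee_rot: [0.001, 3.141, 0.0]
force: [0.0, 0.9, 6.0]
width: 0.363
```

```bash
python3 -m pendant '[[[0,0,-0.005],[0,0,0],0.02],[[0,0,-0.015],[0,0,0],0.02],[[0,0,-0.02],[0,0,0],0.02],[[0,0,-0.025],[0,0,0],0.02],[[0,0,-0.03],[0,0,0],0.02],[[0,0,-0.03],[0,0,0],0.02],[[0,0,-0.01],[0,0,0],0.02],[[0,0,0],[0,0,0],0.02]]'
```

```text
clock: 33.25
position: [0.4763, -0.0323, 0.1914]
ee_rot: [0.001, 3.14, 0.001]
force: [0.2, 0.1, -0.6]
width: 0.361
```

```bash
python3 -m pendant '[[[-0.005,0.021,0],[0,0,0],0.02],[[-0.002,0.0433,0],[0,0,0],0.02],[[-0.002,0.0433,0],[0,0,0],0.02],[[-0.002,0.0433,0],[0,0,0],0.02],[[-0.002,0.0433,0],[0,0,0],0.02],[[-0.002,0.0433,0],[0,0,0],0.02],[[-0.002,0.0433,0],[0,0,0],0.02],[[-0.002,0.0433,0],[0,0,0],0.02],[[-0.002,0.0433,0],[0,0,0],0.02],[[0,0,0],[0,0,0],0.02]]'
python3 -m pendant '[[[0,0,0.03],[0,0,0],0.02],[[0,0,0.04],[0,0,0],0.02],[[0,0,0.04],[0,0,0],0.02],[[0,0,0.02],[0,0,0],0.02],[[0,0,0.01],[0,0,0],0.02],[[0,0,0.006],[0,0,0],0.02],[[0,0,0.003],[0,0,0],0.02],[[0,0,0.0015],[0,0,0],0.02],[[0,0,0],[0,0,0],0.02]]'
```

```text
clock: 34.5
position: [0.4954, 0.3388, 0.1889]
ee_rot: [0.008, -3.139, -0.0]
force: [0.4, -0.2, -0.3]
width: 0.366
clock: 35.62
position: [0.4975, 0.3352, 0.0409]
ee_rot: [0.001, 3.141, 0.001]
force: [-0.2, 0.3, -0.1]
width: 0.365
```

Target is about 0.0383.

```bash
python3 -m pendant '[[[0,0,0.002],[0,0,0],0.02],[[0,0,0.001],[0,0,0],0.02],[[0,0,0],[0,0,0],0.02]]'
python3 -m pendant '[[[0,0,0],[0,0,0],0.04],[[0,0,0],[0,0,0],0.05],[[0,0,0],[0,0,0],0.055],[[0,0,0],[0,0,0],0.055],[[0,0,-0.02],[0,0,0],0.055],[[0,0,-0.04],[0,0,0],0.055],[[0,0,-0.05],[0,0,0],0.055],[[0,0,-0.05],[0,0,0],0.055],[[0,0,-0.05],[0,0,0],0.055],[[0,0,-0.01],[0,0,0],0.055]]'
python3 -m pendant '[[[0,0,0],[0,0,0],0.055]]'
python3 - <<'E'
from h import *
st,im,d=snap("wrist","w10");print(st['position'],st['width']);bottle(st,d,c=(.497,.335),z0=.004,r=.03)
bottle(st,d,c=(.432,.339),z0=.004,r=.03)
_,_,d2=snap("top","t5"); lidpose(None,d2,"top",0,(.475,-.35))
plan([.5808,-.0326,.225],180,None,.05)
E
```

```text
clock: 36.0
position: [0.4978, 0.3355, 0.0383]
ee_rot: [0.001, 3.14, 0.002]
force: [-1.8, -0.1, 7.1]
width: 0.362
clock: 37.25
position: [0.4987, 0.3359, 0.2612]
ee_rot: [0.001, 3.137, 0.006]
force: [0.2, 0.1, -0.8]
width: 0.598
clock: 37.38
position: [0.4974, 0.3351, 0.2576]
ee_rot: [0.001, 3.141, 0.001]
force: [0.2, -0.2, -1.3]
width: 0.597
[0.4973643  0.33505007 0.25757826] 0.5974115606436076
cap 47 ((0.49762123823165894, 0.33543047308921814), 0.0044061653316020966) top z 0.089951517177032
body 0.05 59 [0.4980143  0.33516005] 0.016657427603103132
body 0.058 376 [0.49822909 0.3352607 ] 0.013500260833852586
cap 58 ((0.43269282579421997, 0.338951051235199), 0.004193201195448637) top z 0.0899453851972988
body 0.05 51 [0.43225785 0.33856785] 0.016662291733547517
body 0.058 460 [0.43219513 0.33866609] 0.0133882387110287
knob top 51 ((0.4763851463794708, -0.34766122698783875), 0.013089494779706001) z 0.038374424349221004 disc ((0.4772222638130188, -0.34822314977645874), 0.07766648381948471) 0.005413872090435756
[[[-0.0106,-0.0459,0.0039],[0,0,0],0.05],[[-0.0105,-0.0459,0.0039],[0,0,0],0.05],[[-0.0106,-0.0458,0.0039],[0,0,0],0.05],[[-0.0105,-0.0459,0.0039],[0,-0.1,0],0.05],[[-0.0106,-0.0459,0.0039],[-0.1,0.0,0],0.05],[[-0.0105,-0.0459,0.0038],[0.0,0.0,0],0.05],[[-0.0106,-0.0459,0.0039],[0.0,0.0,0],0.05],[[-0.0105,-0.0459,0.0038],[0.0,0,0],0.05]]
```

View pics/w10.png

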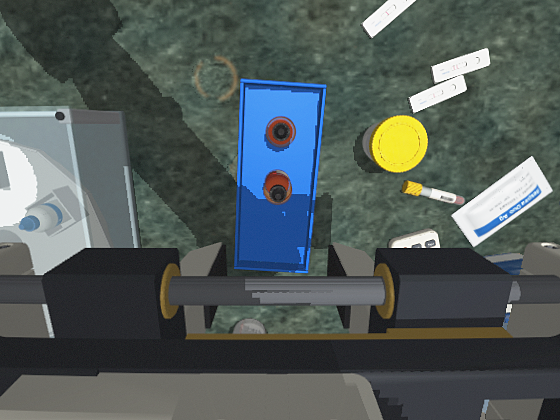

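Two stains are upright in the tray at wrist (280,130) and (277,188). The lid hasn't moved. Back to the knob, where the bar now lies at 180°.

```bash
python3 -m pendant '[[[-0.0105,-0.046,0.004],[0,0,0],0.05],[[-0.0105,-0.046,0.004],[0,0,0],0.05],[[-0.0105,-0.046,0.004],[0,0,0],0.05],[[-0.0105,-0.046,0.004],[0,0,0],0.05],[[-0.0105,-0.046,0.004],[0,0,0],0.05],[[-0.0105,-0.046,0.004],[0,0,0],0.05],[[-0.0105,-0.046,0.004],[0,0,0],0.05],[[-0.0105,-0.046,0.004],[0,0,0],0.05],[[0,0,0],[0,0,0],0.05],[[0,0,0],[0,0,0],0.05]]'
python3 - <<'E'
from h import *
st,im,d=snap("wrist","w11");print(st['position'],yaw())
k=sel(cloud("wrist",d,np.ones((420,560),bool),st),[.53,-.09,.157],[.64,.03,.18]); print(len(k),cv2.minAreaRect(k[:,:2].astype(np.float32)),np.median(k[:,2]))
E
```

```text
clock: 38.72
position: [0.5803, -0.0326, 0.224]
ee_rot: [-0.001, -3.139, -0.0]
force: [0.1, 0.2, 0.1]
width: 0.544
[ 0.58033663 -0.03255888  0.2239895 ] (np.float64(-179.95686557255027), np.float64(-0.9999976850878541))
878 ((0.5808354616165161, -0.033230289816856384), (0.014004313386976719, 0.03527826815843582), 89.47482299804688) 0.16368420968345365
```

```bash
python3 -m pendant '[[[-0.0005,-0.0003,0.03],[0,0,0],0.05],[[0,0,0.035],[0,0,0],0.05],[[0,0,0.018],[0,0,0],0.05],[[0,0,0.009],[0,0,0],0.05],[[0,0,0],[0,0,0],0.05],[[0,0,0],[0,0,0],0.0],[[0,0,0],[0,0,0],0.0],[[0,0,0],[0,0,0],0.0],[[0,0,0],[0,0,0],0.0],[[0,0,0],[0,0,0],0.0]]' 20
python3 -m pendant '[[[0,0,0],[0,0,0],0.0],[[0,0,0],[0,0,0],0.0],[[0,0,0],[0,0,4],0.0],[[0,0,0],[0,0,7],0.0],[[0,0,0],[0,0,8],0.0],[[0,0,0],[0,0,8],0.0],[[0,0,0],[0,0,8],0.0],[[0,0,0],[0,0,8],0.0],[[0,0,0],[0,0,8],0.0],[[0,0,0],[0,0,8],0.0]]'
python3 -m pendant '[[[0,0,0],[0,0,8],0.0],[[0,0,0],[0,0,8],0.0],[[0,0,0],[0,0,8],0.0],[[0,0,0],[0,0,8],0.0],[[0,0,0],[0,0,8],0.0],[[0,0,0],[0,0,8],0.0],[[0,0,0],[0,0,8],0.0],[[0,0,0],[0,0,5],0.0],[[0,0,0],[0,0,0],0.0],[[0,0,0],[0,0,0],0.0]]'
python3 -c "
from h import *
print(yaw(),arm.observe()['joints'])"
```

```text
clock: 40.02
position: [0.5817, -0.0326, 0.1337]
ee_rot: [-0.0, 3.141, 0.001]
force: [-0.3, 4.3, 2.1]
width: 0.15
clock: 41.28
position: [0.582, -0.0323, 0.1337]
ee_rot: [-1.552, -2.731, -0.002]
force: [0.6, 5.5, 2.9]
width: 0.152
clock: 42.52
position: [0.5824, -0.0323, 0.1337]
ee_rot: [-2.72, -1.572, -0.002]
force: [1.2, 6.6, 2.6]
width: 0.153
(np.float64(60.04295031415588), np.float64(-0.9999989865656912)) [-0.58590605  0.56484223  0.81698185  1.8346402  -0.49831535  0.95880512
 -0.07350967]
```

```bash
python3 -m pendant '[[[0,0,0],[0,0,0],0.04],[[0,0,0],[0,0,0],0.05],[[0,0,0],[0,0,0],0.055],[[0,0,-0.03],[0,0,0],0.055],[[0,0,-0.04],[0,0,0],0.055],[[0,0,-0.032],[0,0,0],0.055],[[0,0,0],[0,0,-8],0.055],[[0,0,0],[0,0,-8],0.055],[[0,0,0],[0,0,-8],0.055],[[0,0,0],[0,0,-8],0.055]]'
python3 -m pendant '[[[0,0,0],[0,0,-8],0.055],[[0,0,0],[0,0,-8],0.055],[[0,0,0],[0,0,-8],0.055],[[0,0,0],[0,0,-8],0.055],[[0,0,0],[0,0,-8],0.055],[[0,0,0],[0,0,-8],0.055],[[0,0,0],[0,0,-8],0.055],[[0,0,0],[0,0,-8],0.055],[[0,0,0],[0,0,-8],0.055],[[0,0,0],[0,0,-8],0.055]]'
python3 -m pendant '[[[0,0,0],[0,0,-8],0.055],[[0.04,0,0],[0,0,0],0.055],[[0.045,0,0],[0,0,0],0.055],[[0.043,0,0],[0,0,0],0.055],[[0,0,0],[0,0,0],0.055],[[0,0,0],[0,0,0],0.055]]'
python3 - <<'E'
from h import *
st,im,d=snap("wrist","w12");print(st['position'],yaw());bottle(st,d)
E
```

```text
clock: 43.78
position: [0.5814, -0.0337, 0.2354]
ee_rot: [2.178, 2.264, -0.0]
force: [-0.6, -0.2, 0.5]
width: 0.599
clock: 45.02
position: [0.5815, -0.0338, 0.2353]
ee_rot: [-0.214, -3.134, 0.001]
force: [0.6, -1.2, -0.3]
width: 0.598
clock: 45.78
position: [0.4543, -0.0334, 0.2358]
ee_rot: [0.001, 3.14, 0.0]
force: [0.1, 0.2, 0.2]
width: 0.599
[ 0.45433324 -0.03339104  0.23578155] (np.float64(179.96671449981548), np.float64(-0.9999993661835587))
cap 61 ((0.476419061422348, -0.03171895444393158), 0.0044663166627287865) top z 0.10743997211443446
body 0.05 95 [ 0.47642752 -0.03226337] 0.016586871848269145
body 0.058 422 [ 0.47668148 -0.0321696 ] 0.013421265185657673
```

View pics/w12.png

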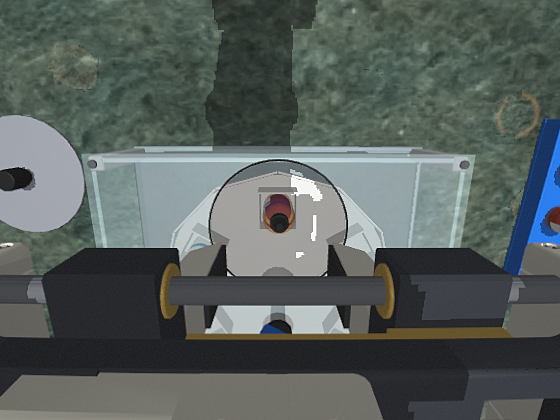

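The third stain is centred at wrist (278,213). The lid knob shows at (15,180), where it was at (20,205) before, so the lid has been knocked. I'll measure it again before regrasping.

```bash
python3 -m pendant '[[[-0.0222,0.0011,0.02],[0,0,0],0.055],[[0,0,0.04],[0,0,0],0.055],[[0,0,0.04],[0,0,0],0.055],[[0,0,0.03],[0,0,0],0.055],[[0,0,0.025],[0,0,0],0.055],[[0,0,0.015],[0,0,0],0.055],[[0,0,0.0095],[0,0,0],0.055],[[0,0,0],[0,0,0],0.055]]' 10
python3 -m pendant '[[[0,0,0],[0,0,0],0.02],[[0,0,0],[0,0,0],0.02],[[0,0,0],[0,0,0],0.02],[[0,0,0],[0,0,0],0.02],[[0,0,0],[0,0,0],0.02],[[0,0,0],[0,0,0],0.02]]' 10
```

```text
clock: 46.82
position: [0.476, -0.0323, 0.0557]
ee_rot: [-0.001, -3.141, 0.0]
force: [-0.8, 0.2, -0.3]
width: 0.603
clock: 47.58
position: [0.4763, -0.0321, 0.0564]
ee_rot: [0.001, 3.141, 0.0]
force: [-0.3, 1.0, 7.1]
width: 0.364
```

```bash
python3 -m pendant '[[[0,0,-0.005],[0,0,0],0.02],[[0,0,-0.015],[0,0,0],0.02],[[0,0,-0.02],[0,0,0],0.02],[[0,0,-0.025],[0,0,0],0.02],[[0,0,-0.03],[0,0,0],0.02],[[0,0,-0.03],[0,0,0],0.02],[[0,0,-0.01],[0,0,0],0.02],[[0,0,0],[0,0,0],0.02]]'
```

```text
clock: 48.58
position: [0.476, -0.0321, 0.1914]
ee_rot: [0.0, 3.14, 0.001]
force: [0.0, 0.2, -1.5]
width: 0.36
```

```bash
python3 -m pendant '[[[-0.006,0.022,0],[0,0,0],0.02],[[-0.01,0.0426,0],[0,0,0],0.02],[[-0.01,0.0426,0],[0,0,0],0.02],[[-0.01,0.0426,0],[0,0,0],0.02],[[-0.01,0.0426,0],[0,0,0],0.02],[[-0.01,0.0426,0],[0,0,0],0.02],[[-0.01,0.0426,0],[0,0,0],0.02],[[-0.01,0.0426,0],[0,0,0],0.02],[[-0.01,0.0426,0],[0,0,0],0.02],[[0,0,0],[0,0,0],0.02]]'
python3 -m pendant '[[[0,0,0.03],[0,0,0],0.02],[[0,0,0.04],[0,0,0],0.02],[[0,0,0.04],[0,0,0],0.02],[[0,0,0.02],[0,0,0],0.02],[[0,0,0.01],[0,0,0],0.02],[[0,0,0.006],[0,0,0],0.02],[[0,0,0.003],[0,0,0],0.02],[[0,0,0.0015],[0,0,0],0.02],[[0,0,0],[0,0,0],0.02]]'
```

```text
clock: 49.82
position: [0.5605, 0.3347, 0.1884]
ee_rot: [0.008, -3.139, -0.0]
force: [-0.4, -0.3, -1.0]
width: 0.361
clock: 50.95
position: [0.5622, 0.3308, 0.0409]
ee_rot: [0.001, 3.141, 0.001]
force: [0.2, -0.1, -0.9]
width: 0.364
```

```bash
python3 -m pendant '[[[0,0,0.002],[0,0,0],0.02],[[0,0,0.0008],[0,0,0],0.02],[[0,0,0],[0,0,0],0.02]]'
python3 -m pendant '[[[0,0,0],[0,0,0],0.04],[[0,0,0],[0,0,0],0.05],[[0,0,0],[0,0,0],0.055],[[0,0,0],[0,0,0],0.055],[[0,0,-0.02],[0,0,0],0.055],[[0,0,-0.04],[0,0,0],0.055],[[0,0,-0.05],[0,0,0],0.055],[[0,0,-0.05],[0,0,0],0.055],[[0,0,-0.05],[0,0,0],0.055],[[0,0,-0.01],[0,0,0],0.055]]'
python3 -m pendant '[[[0,0,0],[0,0,0],0.055]]'
python3 - <<'E'
from h import *
st,im,d=snap("wrist","w13");print(st['position'],st['width'])
for c in((.562,.331),(.498,.335),(.432,.339)): bottle(st,d,c=c,z0=.004,r=.03)
_,_,d2=snap("top","t6"); snap("side","s6"); lidpose(None,d2,"top",0,(.475,-.35))
E
```

```text
clock: 51.32
position: [0.5624, 0.3309, 0.0385]
ee_rot: [0.001, 3.141, 0.001]
force: [-0.6, 0.2, 6.0]
width: 0.362
clock: 52.58
position: [0.5637, 0.3311, 0.2634]
ee_rot: [0.001, 3.135, 0.007]
force: [-0.3, -0.6, -0.6]
width: 0.601
clock: 52.7
position: [0.5622, 0.3306, 0.2591]
ee_rot: [0.001, 3.14, 0.002]
force: [-1.0, -0.1, -1.0]
width: 0.598
[0.56220647 0.33063031 0.25910906] 0.597671724594323
cap 47 ((0.5623405575752258, 0.3311440646648407), 0.004219043534249067) top z 0.08963465966551759
body 0.05 64 [0.56245984 0.33051749] 0.016563351392973227
body 0.058 370 [0.56267579 0.33064113] 0.013410511093472239
cap 61 ((0.49825549125671387, 0.33569756150245667), 0.00436498923227191) top z 0.08960084128891022
body 0.05 54 [0.49787755 0.33507066] 0.01655104583761362
body 0.058 440 [0.49802    0.33513881] 0.013349150109652144
cap 67 ((0.43299368023872375, 0.33836856484413147), 0.004373484291136265) top z 0.08963616565938522
body 0.05 84 [0.43272965 0.33854126] 0.016723456413537084
body 0.058 502 [0.43232097 0.33859655] 0.01357436188789359
knob top 40 ((0.4444113075733185, -0.3491770029067993), 0.012446410953998566) z 0.03788586925520221 disc ((0.44431790709495544, -0.3490205705165863), 0.07739320397377014) 0.005463339017611313
```

View pics/w13.png

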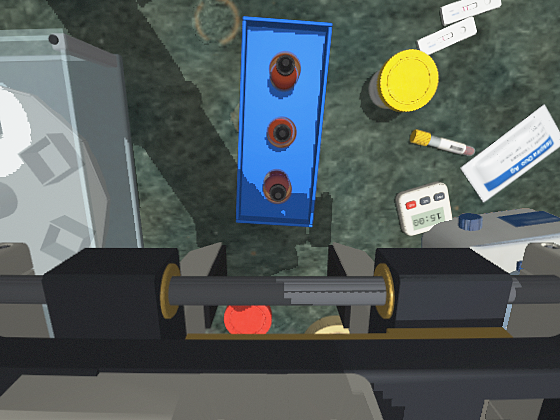

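View pics/t6.png

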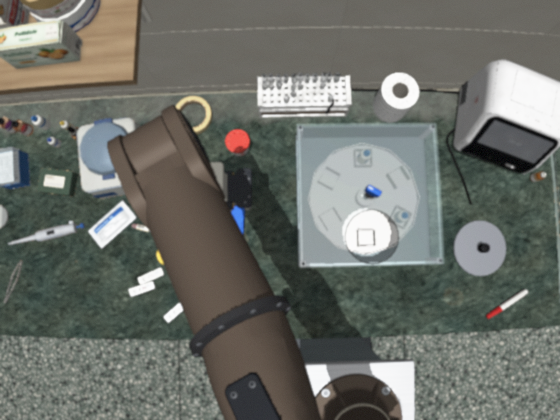

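All three stains stand upright in the tray at wrist (284,70), (281,132) and (277,187). Only the two buffers remain in the carousel, at top (363,155) and (402,215). The lid was knocked to (0.444,-0.349) and lies flat. I'll go and fetch it.

```bash
python3 -m pendant '[[[0.008,-0.045,0],[0,0,0],0.055],[[0.008,-0.045,0],[0,0,0],0.055],[[0.008,-0.045,0],[0,0,0],0.055],[[0.008,-0.045,0],[0,0,0],0.055],[[0.008,-0.045,0],[0,0,0],0.055],[[0.008,-0.045,0],[0,0,0],0.055],[[0.008,-0.045,0],[0,0,0],0.055],[[0.008,-0.045,0],[0,0,0],0.055],[[0.008,-0.045,0],[0,0,0],0.055],[[0.008,-0.045,0],[0,0,0],0.055]]'
python3 -m pendant '[[[0.0077,-0.046,0],[0,0,0],0.055],[[0.0075,-0.046,0],[0,0,0],0.055],[[0.0075,-0.046,0],[0,0,0],0.055],[[0.0075,-0.046,0],[0,0,0],0.055],[[0.0075,-0.046,0],[0,0,0],0.055],[[0,0,0],[0,0,0],0.055],[[0,0,0],[0,0,0],0.055]]'
python3 - <<'E'
from h import *
st,im,d=snap("wrist","w14");print(st['position'],yaw(),st['joints']); lidpose(st,d,"wrist",0,(.444,-.349))
E
```

```text
clock: 54.1
position: [0.4807, -0.1206, 0.2566]
ee_rot: [-0.0, -3.14, -0.0]
force: [0.2, 0.6, -0.1]
width: 0.595
clock: 54.98
position: [0.4437, -0.3486, 0.2565]
ee_rot: [-0.001, -3.14, -0.002]
force: [0.1, 0.6, -0.8]
width: 0.601
[ 0.44368546 -0.34858458  0.25652886] (np.float64(-179.95790873721432), np.float64(-0.9999981729893361)) [ 0.13920663  0.33699754  0.58440308  1.71421704 -0.20084815  1.15292304
  2.35025497]
knob top 321 ((0.4426126182079315, -0.35200420022010803), 0.012847515754401684) z 0.03870824433905112 disc ((0.4423121213912964, -0.3523334264755249), 0.07504291832447052) 0.004992800559061705
```

View pics/w14.png

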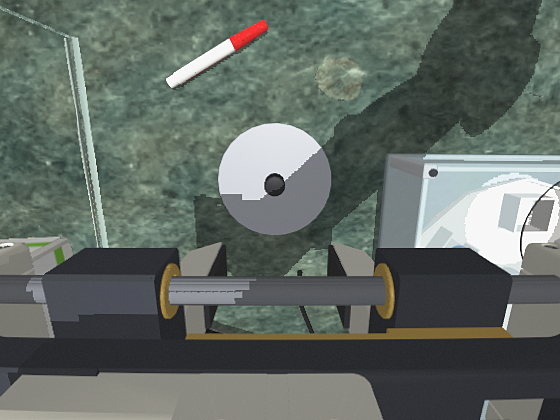

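The lid is at wrist (274,180), lying flat, with its knob at (0.4425,-0.352).

```bash
python3 -m pendant '[[[0.0012,-0.0034,0.05],[0,0,0],0.055],[[0,0,0.05],[0,0,0],0.055],[[0,0,0.05],[0,0,0],0.055],[[0,0,0.045],[0,0,0],0.055],[[0,0,0.03],[0,0,0],0.055],[[0,0,0.013],[0,0,0],0.055],[[0,0,0.007],[0,0,0],0.055],[[0,0,0],[0,0,0],0.055]]' 25
python3 -m pendant '[[[0,0,0],[0,0,0],0.0],[[0,0,0],[0,0,0],0.0],[[0,0,0],[0,0,0],0.0],[[0,0,0],[0,0,0],0.0],[[0,0,0],[0,0,0],0.0],[[0,0,0],[0,0,0],0.0],[[0,0,0],[0,0,0],0.0]]' 25
```

```text
clock: 56.02
position: [0.4433, -0.3527, 0.0132]
ee_rot: [-0.0, 3.141, -0.0]
force: [0.2, 0.4, 0.1]
width: 0.599
clock: 56.9
position: [0.4429, -0.3527, 0.0129]
ee_rot: [0.001, 3.141, 0.0]
force: [-1.0, 0.9, 5.3]
width: 0.273
```

```bash
python3 -m pendant '[[[0,0,-0.01],[0,0,0],0.0],[[0,0,-0.03],[0,0,0],0.0],[[0,0,-0.045],[0,0,0],0.0],[[0,0,-0.045],[0,0,0],0.0],[[0,0,-0.045],[0,0,0],0.0],[[0,0,-0.025],[0,0,0],0.0],[[0,0,0],[0,0,0],0.0],[[0,0,0],[0,0,0],0.0]]'
python3 -m pendant '[[[-0.003,0.02,0],[0,0,0],0.0],[[-0.005,0.04,0],[0,0,0],0.0],[[-0.005,0.04,0],[0,0,0],0.0],[[-0.005,0.04,0],[0,0,0],0.0],[[-0.005,0.04,0],[0,0,0],0.0],[[-0.005,0.04,0],[0,0,0],0.0],[[-0.005,0.04,0],[0,0,0],0.0],[[0,0.04,0],[0,0,0],0.0],[[0,0.02,0],[0,0,0],0.0],[[0,0,0],[0,0,0],0.0]]'
python3 -m pendant '[[[0,0,0],[0,0,0],0.0]]'
```

```text
clock: 57.9
position: [0.4423, -0.3523, 0.2118]
ee_rot: [-0.001, -3.141, -0.001]
force: [0.0, 0.1, -0.9]
width: 0.276
clock: 59.15
position: [0.4751, -0.0313, 0.2114]
ee_rot: [0.004, -3.139, 0.0]
force: [0.3, -0.7, -1.3]
width: 0.276
clock: 59.28
position: [0.4755, -0.0339, 0.212]
ee_rot: [-0.002, -3.14, 0.001]
force: [-0.2, 0.2, -1.2]
width: 0.275
```

```bash
python3 - <<'E'
from h import *
st,im,d=snap("wrist","w15");print(st['position'])
C=cloud("wrist",d,np.ones((420,560),bool),st); q=C[(np.hypot(C[:,0]-.476,C[:,1]+.033)<.085)&(C[:,2]>.19)&(C[:,2]<.215)]
print(len(q),np.median(q[:,2]),cv2.minEnclosingCircle(q[:,:2].astype(np.float32)))
A=np.c_[q[:,:2]-[.476,-.033],np.ones(len(q))];print(np.linalg.lstsq(A,q[:,2],rcond=None)[0])
E
```

```text
[ 0.47546077 -0.03388124  0.21201884]
28100 0.2041789915864224 ((0.46949872374534607, -0.03402019292116165), 0.074277363717556)
[ 0.00053739 -0.00198702  0.20422824]
```

View pics/w15.png

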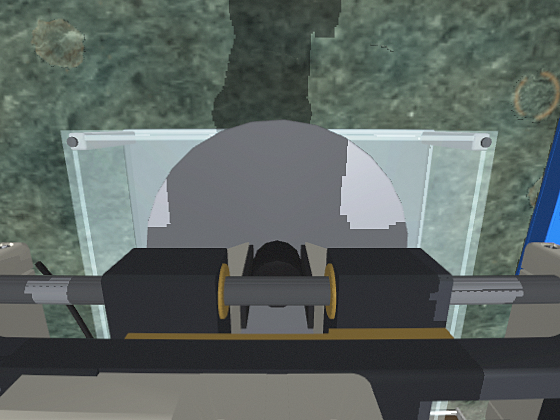

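The lid is held level, with its visible edge at wrist (277,122). I'll lower it over the port.

```bash
python3 -m pendant '[[[-0.0005,0.0013,0.02],[0,0,0],0.0],[[0,0,0.025],[0,0,0],0.0],[[0,0,0.02],[0,0,0],0.0],[[0,0,0.01],[0,0,0],0.0],[[0,0,0.005],[0,0,0],0.0],[[0,0,0.003],[0,0,0],0.0],[[0,0,0],[0,0,0],0.0],[[0,0,0],[0,0,0],0.0]]'
```

```text
clock: 60.32
position: [0.4767, -0.0315, 0.13]
ee_rot: [0.001, 3.141, 0.0]
force: [-0.2, 0.4, -1.1]
width: 0.283
```

```bash
python3 -m pendant '[[[0.0007,-0.001,0.0015],[0,0,0],0.0],[[0,0,0.0015],[0,0,0],0.0],[[0,0,0],[0,0,0],0.0],[[0,0,0],[0,0,0],0.0]]'
```

```text
clock: 60.82
position: [0.4757, -0.0326, 0.1269]
ee_rot: [0.001, 3.141, 0.0]
force: [-2.3, -0.3, 5.5]
width: 0.276
```

```bash
python3 -m pendant '[[[0,0,0],[0,0,0],0.035],[[0,0,0],[0,0,0],0.045],[[0,0,0],[0,0,0],0.05],[[0,0,0],[0,0,0],0.05],[[0,0,-0.02],[0,0,0],0.05],[[0,0,-0.04],[0,0,0],0.05],[[0,0,-0.05],[0,0,0],0.05],[[0.02,0,-0.05],[0,0,0],0.05],[[0.02,0,0],[0,0,0],0.05],[[0,0,0],[0,0,0],0.05]]'
python3 -m pendant '[[[0,0,0],[0,0,0],0.05],[[0,0,0],[0,0,0],0.05]]'
python3 - <<'E'
from h import *
st,im,d=snap("wrist","w16");print(st['position']); lidpose(st,d,zr=.114)
E
```

```text
clock: 62.08
position: [0.435, -0.0324, 0.2871]
ee_rot: [0.0, 3.141, 0.002]
force: [1.5, 1.4, -0.6]
width: 0.544
clock: 62.32
position: [0.4361, -0.0324, 0.2861]
ee_rot: [-0.001, -3.141, 0.001]
force: [0.0, 0.0, -1.2]
width: 0.545
[ 0.43605324 -0.03242645  0.28614843]
knob top 446 ((0.47524234652519226, -0.033306293189525604), 0.012760740704834461) z 0.15266145036203918 disc ((0.4745176434516907, -0.03344349190592766), 0.07481154054403305) 0.11902401112282732
```

View pics/w16.png

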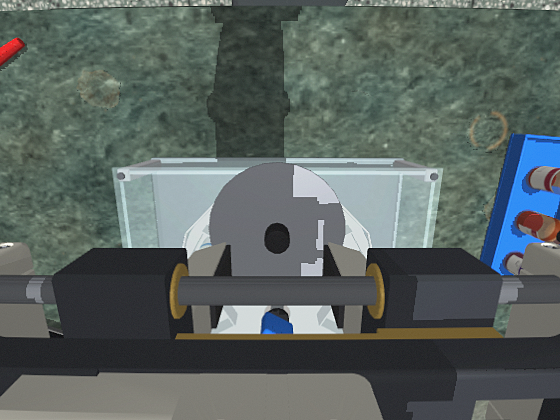

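The lid lies flat (top surface 0.119) and is centred on the port to within 1 mm. I'll move the arm clear and do a final check.

```bash
python3 -m pendant '[[[0,0.03,-0.02],[0,0,0],0.05],[[0,0.04,0],[0,0,0],0.05],[[0,0.04,0],[0,0,0],0.05],[[0,0.04,0],[0,0,0],0.05],[[0,0.04,0],[0,0,0],0.05],[[0,0.03,0],[0,0,0],0.05],[[0,0,0],[0,0,0],0.05],[[0,0,0],[0,0,0],0.05],[[0,0,0],[0,0,0],0.05]]'
python3 - <<'E'
from h import *
print(arm.observe()['position'])
_,im,d=snap("top","t7"); lidpose(None,d,"top",zr=.114)
_,_,d2=snap("side","s7"); lidpose(None,d2,"side",zr=.114)
for l in("cup_red_mid","cup_yellow_mid"):
  for m in arm.look_for("side",l)[:2]: print(l,m)
E
```

```text
clock: 63.5
position: [0.4361, 0.1864, 0.3065]
ee_rot: [-0.003, -3.141, 0.001]
force: [0.7, -0.5, 0.7]
width: 0.542
[0.43605374 0.18642114 0.30652073]
knob top 68 ((0.4776148200035095, -0.03084673546254635), 0.013009577058255672) z 0.15231875884486268 disc ((0.47736063599586487, -0.03074977919459343), 0.0777323842048645) 0.11943980887625782
knob top 77 ((0.47345706820487976, -0.03315996378660202), 0.01388088520616293) z 0.15263005272746255 disc ((0.474325567483902, -0.03490646928548813), 0.07695715874433517) 0.12010678058069801
cup_red_mid {'rect': [320.2, 205.8, 21.3, 23.7], 'conf': 0.76}
cup_yellow_mid {'rect': [210.7, 189.9, 17.2, 29.0], 'conf': 0.84}
```

View pics/t7.png

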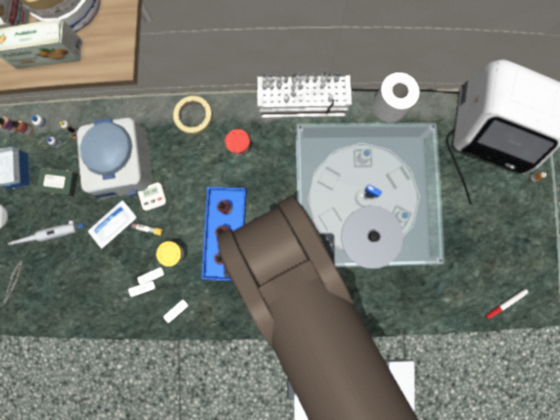

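View pics/s7.png

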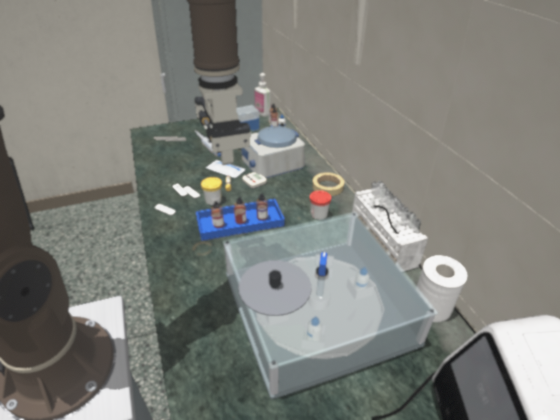

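The side view shows the three stains upright in the tray at (217,215), (240,212) and (262,208). The buffers stand at (364,277) and (315,327), the cups are where they were, and the lid is back on the port. The arm touches nothing.

```bash
python3 -c "
from cell import arm
print(arm.sign_off())"
```

```text
the job is handed in; nothing more can be done
None
```

The job is done and handed in at about 64 s of the 210 s allowed. I took the lid off, brought each of the three stain bottles under the port by the knob, and lifted them out with a 10 N grip. They now stand in the tray, and the lid is back on the port.

- **Lid knock:** while it lay on the worktop the lid was knocked about 33 mm aside. I measured it again and picked it up from its new position.
- **Stains:** all three stand upright in the tray, with cap tops at about 0.0896 m, against 0.089 m expected.
- **Lid:** the wrist camera shows it flat, top surface at 0.119 m, and within about 1 mm of the port centre. It overlaps the port by 12 mm all round.
- **Buffers and cups:** both buffers stand in the carousel and both cups are where they started.
- **Disagreement:** in the last check the top and side cameras differed by about 4 mm on where the lid is, roughly as they did at the start. That matches their calibration error and is well inside the 12 mm overlap. No check failed.

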